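# Set the polariser ring to the red peg and switch the light box on

### The job

On the polariser light box, push the upright lever post gently round its arc, without gripping it, until the lever's pointer points straight at the middle of the red peg. Then, with the ring set, press the white lamp button right down and let it come up again. Leave everything else on the bench where it is.

Things in the scene. Friction and masses are not known exactly. Their poses are not given: they have to be found in the camera images.
- viewer: the light box (sizes in mm): grey housing 270 x 320 x 70 high with a white top, fixed to the bench. Origin on the ring's vertical axis at bench level, 155 from the front face, 115 from the back, midway between the sides. Its x axis points from the lever's side to the back of the box, away from the robot give or take its yaw; z up
- ring_axis (a point): point on the vertical axis of the black ring (150 across, top 12 above the white top), at the level of the white top, 70 above the bench. Four coloured pegs (red, blue, yellow, green) are fixed in the white top 128 from the axis, each at a long scale mark 30 or 60 degrees to either side of the box's -x direction; which colour is where changes
- ring (a joint): angle of the ring and its lever, rad. At 0 the lever points along the light box's -x axis; positive is anticlockwise seen from above; end stops at -1.31 and 1.31. It turns with light friction (about 1.5 N at the post) and stays where it is left, without a spring. Delicate: total finger force on it must stay under 15 N
- lever_post (a point): centre line of the upright lever post, 40 above the white top. A steel rod 12 thick with a black cap 14 thick from 33 to its top at 57 above the white top, 100 from the ring's axis, on a flat dark lever arm 12 wide whose top is 10 above the white top. Pushed sideways along the arc. Nothing near it is over 12 above the white top but the lamp button
- pointer_line (a point): imagined point on the lever's centre line, 128 from the ring's axis, on the circle on which the pegs' centres stand (the pointer's narrow tip itself ends at 118): when this point is over the middle of the red peg the ring is set
- red_peg_top (a point): centre of the top of the red peg, a fixed peg 16 across and 10 high, 128 from the ring's axis; its top is 10 above the white top
- lamp_button_top (a point): centre of the top face of the white round lamp button, 28 across, in a black housing on the front left corner of the light box's top (seen from the robot); it is pressed straight down
- lamp_button (a joint): travel of the lamp button in m: 0 up, 0.006 fully down; a spring returns it, full travel takes 5 N
- sample_bar: loose cyan resin bar, 24 x 70 x 20, lying on a back corner of the light box; leave it alone. Sizes in mm; origin at the centre of its underside
- red_mould: loose red trough mould with a cyan casting in it, 140 x 70 x 50 high; leave it alone. Sizes in mm; origin at the centre of its underside
- clear_mould: loose clear trough mould with a cyan casting in it, 180 x 60 x 50 high; leave it alone. Sizes in mm; origin at the centre of its underside
- tub: loose off-white mixing tub, diameter 170, 180 high; leave it alone. Sizes in mm; origin at the centre of its underside
- tape_roll: loose brown roll of tape standing flat, diameter 90, 48 high; leave it alone. Sizes in mm; origin at the centre of its underside
- beaker: loose pale blue beaker, diameter 70, 90 high; leave it alone. Sizes in mm; origin at the centre of its underside
- screwdriver: loose yellow-handled screwdriver lying flat; leave it alone. Sizes in mm; origin at the centre of its underside (along its length, handle end to -x)

How it is judged:
On the way, in this order (a step that is already met when the one before it is completed fails the run):
1. the lever's pointer has been pushed to the red peg (horizontal distance between pointer_line and red_peg_top below 0.005 m and value of joint lamp_button below 0.002 m), for 0.2 s.
2. the lamp button is pressed right down with the ring set (horizontal distance between pointer_line and red_peg_top below 0.005 m and value of joint lamp_button above 0.0045 m), for 0.05 s.
At the end, for the whole second after the job is handed in: the pointer's line passes within 5 mm of the middle of the red peg (measured at the peg), the ring is at rest, and the lamp button, pressed after the ring was set, is up again (horizontal distance between pointer_line and red_peg_top below 0.005 m and value of joint lamp_button below 0.0015 m and velocity of joint ring between -0.02 and 0.02 rad/s); the robot touches nothing.
It fails at once if the lamp button is pressed before the ring is set to the red peg (value of joint lamp_button above 0.003 m and not (horizontal distance between pointer_line and red_peg_top below 0.008 m)).
It fails at once if the ring or its lever is pushed or squeezed hard (gripped or pushed with over 15 N) (contact force between ring and the fingers above 15 N).
It fails at once if something loose on the bench or on the light box is moved by over 10 mm (distance of any of sample_bar, red_mould, clear_mould, tub, tape_roll, beaker, screwdriver from where it was at the start of the episode above 0.01 m).
It also fails if it takes over 43 s, if anything falls off the work surface, if the arm or the gripper's body presses on something with over 40 N, if the wrist force passes 120 N, or if a joint passes its speed limit or range.

### The arm

A 6-joint arm with a two-finger parallel gripper is mounted at the origin on the work surface. World frame = base frame: x ahead of the robot, y to its left, z up, the work surface at z = 0. Lengths are in m, angles in rad, forces in N, time in s.
With the tool pointing down it reaches from about 0.3 to 0.85 m from the base axis. Payload 4.2 kg.
Tool frame: the origin (TCP) lies on the centre line of the jaws, within the pads' length; the fingertips stand 14 mm ahead of it and the grasp point (between the pads) lies 5 mm behind it (tip_extent is the distance from the TCP to the fingertips, in m); z points along the fingers, y is the direction in which the jaws open and shut (so a half turn about z gives the same grasp; the last joint's range is limited). The gripper opens to 91 mm and grips with 3 to 60 N. Pads are 32 mm wide; open, the fingers measure 118 mm over their backs; the gripper's body (76 mm by 178 mm) begins 60 mm behind the grasp point.
Start: joints at [1.323, 0.32, 1.565, -0, 1.257, -0.02], TCP at [0.13, 0.56, 0.206] pointing down, gripper open.
Joint ranges: [-3.11, 3.11], [-0.84, 2.01], [0.21, 2.61], [-1.34, 4.49], [0.05, 2.63], [-2.56, 2.56]. Speed limits (rad/s): [2.57, 2.57, 3.14, 3.14, 3.14, 3.14].

### API

Orientations are given as a unit quaternion [w, x, y, z].
In Python, from rig import state, read_camera, calibration, close_job, search_frame, tip_extent gives the robot as it stands.
- The arm moves only by the shell command python3 -m jog 'ROWS' [FORCE]. ROWS is JSON, a list of rows, each an object of numbers: "tx", "ty", "tz": the shift along the world's x, y, z in mm; "rx", "ry", "rz": the turn, a rotation vector about the world's x, y, z in degrees; "fingers": the closure, from 0 (fully open) to 1 (shut). A call has 1 to 8 rows; each row is the pose to reach, as a shift and turn from the pose commanded when the call began; what a row does not reach only later rows make up. A row lasts 1/12 s, in which the tool goes at most 41.7 mm and 7.16 degrees, less where a joint would pass 70% of its speed; a pose out of reach is approached as far as the arm can. A call with a gripper value outside its range is refused whole. The fingers move at their own pace and stop on an object; FORCE is the grip in N (left out, the last holds). Time passes only in rows, so rows that repeat a pose let the fingers close. It gives the time, the measured TCP pose, the force and the opening at its end, in the units of the state.
- state(): the state, without advancing time (a new reading comes with each control period).
- read_camera(name): name is "scene" or "top" or "wrist"; returns (picture, depth): 480x640x3 uint8, red, green, blue; 480x640 float32, m along the optical axis (not along the pixel's ray), 0 where there is no reading.
- calibration(name): a dict with "fx", "fy", "cx", "cy" (pixels), "R" (3x3) and "t" (3): a world point X has camera coordinates R X + t. Camera axes: x right, y down, z forward; pixel columns grow to the right and rows downward; lengths in m; the calibration is good to about 2 mm. A picture is of the moment at which its call begins: read the wrist's pose just before it. calibration takes no time and is no camera call; for the wrist camera it gives the pose at the moment of the call.
- close_job(): hands the job in, once; it reports no verdict.
Trained networks look in the newest picture that a camera, given by its name, has taken for a name from the list of things; names that differ only in an ending like _2 or _b are one class to them, and where a whole thing is asked for, a point or a joint stands for the part that bears it (a point fixed in the world has none). Each returns a list of dicts, best first, with "score" (0 to 1); they miss things now and then, are a little off and sometimes report something else, mostly with a low value. They report only what shows in the picture. A call takes as long as a camera call.
- search_frame(target, camera): "xyz" ([x, y, z] in m, in world coordinates, good to about 4 mm: the middle of the surface that is visible of it).
The state is a dict: "t": time; "joints": joint angles; "qvel": joint speeds; "joint_efforts": joint torques, N m; "ee_pos": TCP position; "tcp_rot": TCP orientation; "ft_force": force on the tool from outside, world axes, zero at the start; "ft_torque": the same for the moment, N m; "gripper_width": finger opening in m.
Only numpy, scipy, OpenCV 4.12 (cv2) and the standard library are available. Lean on these libraries where they do the work, as an engineer would, in place of code of your own. Each camera call takes 0.05 s, during which the arm holds its last target.

## Working session

There is one attempt and no reset: what is moved stays moved. The work goes in short steps, Python scripts to look and compute and a shell command to move; the robot and the scene stay as the last step left them, time stands still between calls to the robot, and variables do not carry over. Pictures are saved under pics/ and viewed, and the job is handed in when it is done.

```bash
ls; mkdir -p pics
python3 - <<'E'
from rig import *
import cv2
print(state())
for n in ("scene","top"):
    p,d=read_camera(n); cv2.imwrite(f"pics/{n}0.png",p[:,:,::-1]); 
    import numpy as np; np.savez(f"{n}0.npz",p=p,d=d); c=calibration(n); print(n,c)
    for t in ("lever_post","lamp_button_top","red_peg_top","viewer","ring_axis"):
        pass
for t in ("lever_post","lamp_button_top","red_peg_top"):
    print(t,search_frame(t,"top")[:2])
E
```

```text
pics
{'t': 0.0, 'joints': array([ 1.32301345e+00,  3.20309504e-01,  1.56568657e+00, -1.85564777e-05,
        1.25738519e+00, -1.99708682e-02]), 'qvel': array([ 0.00040548, -0.00051199, -0.00071832, -0.0014632 ,  0.00028321,
        0.00108287]), 'joint_efforts': array([ 3.16038087e-03, -4.12468064e+01, -2.31972510e+01,  7.31675536e-02,
        4.57328826e-02, -1.60888094e-04]), 'ee_pos': array([0.1297227 , 0.55964049, 0.20490725]), 'tcp_rot': array([-1.10625222e-04,  1.13656957e-01,  9.93519651e-01, -8.87484432e-04]), 'ft_force': array([ 0.21332092, -0.40857169, -0.13015841]), 'ft_torque': array([ 0.00454166, -0.02606507,  0.00705379]), 'gripper_width': 0.09098072828666587}
scene {'fx': 474.4120393581798, 'fy': 474.4120393581798, 'cx': 320.20429688884644, 'cy': 235.486104982913, 'R': array([[ 0.68226046,  0.73086703,  0.01881626],
       [ 0.44653027, -0.39617881, -0.80227992],
       [-0.57890534,  0.5557659 , -0.59665139]]), 't': array([-0.3898426 , -0.17121048,  1.44279428])}
top {'fx': 509.6535607657103, 'fy': 509.6535607657103, 'cx': 321.3766827755308, 'cy': 237.59677995250883, 'R': array([[ 0.02575419, -0.99966663,  0.00182827],
       [-0.9912129 , -0.02577368, -0.12974091],
       [ 0.12974478,  0.00152916, -0.99154624]]), 't': array([0.01639523, 0.54264336, 1.05623098])}
lever_post [{'xyz': [0.6801, 0.0213, 0.0871], 'score': 0.66}]
lamp_button_top [{'xyz': [0.5287, 0.1134, 0.0861], 'score': 0.62}]
red_peg_top [{'xyz': [0.5351, 0.1132, 0.0867], 'score': 0.73}]
```

View pics/top0.png

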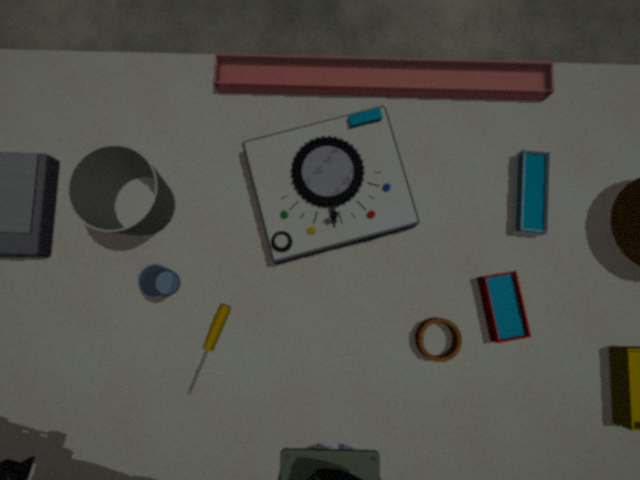

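View pics/scene0.png

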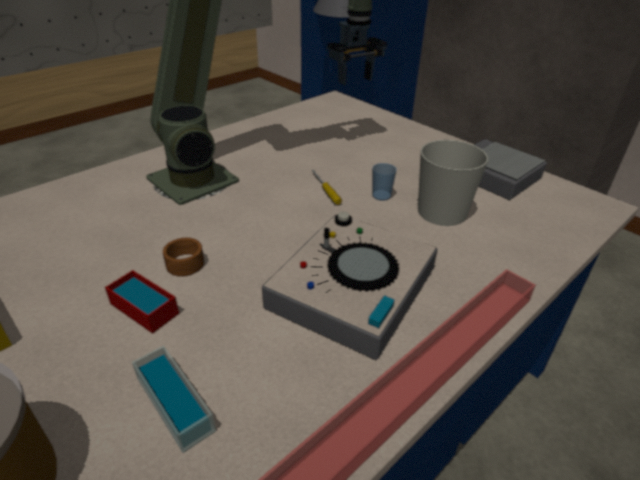

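Top view: ring centre at about (327,172), red peg (371,214), blue (387,187), yellow (311,230), green (284,215), lever post near (333,215), button (281,241). I'll fit these properly next.

```bash
cat > h.py <<'E'
import numpy as np, cv2
from rig import *
def ray(c,u,v,z):
    R=np.array(c["R"]);t=np.array(c["t"])
    o=-R.T@t; d=R.T@np.array([(u-c["cx"])/c["fx"],(v-c["cy"])/c["fy"],1.])
    return o+d*(z-o[2])/d[2]
def proj(c,X):
    p=np.array(c["R"])@np.array(X)+np.array(c["t"]); return np.array([c["cx"]+c["fx"]*p[0]/p[2],c["cy"]+c["fy"]*p[1]/p[2]])
def blobs(p,box):
    x0,y0,x1,y1=box
    hsv=cv2.cvtColor(p,cv2.COLOR_RGB2HSV); out={}
    for n,(a,b) in dict(red=(170,8),blue=(105,130),yellow=(18,34),green=(45,85)).items():
        h=hsv[...,0]; m=((h>=a)|(h<=b)) if a>b else ((h>=a)&(h<=b))
        m&=(hsv[...,1]>120)&(hsv[...,2]>50)
        w=np.zeros_like(m); w[y0:y1,x0:x1]=1; m&=w
        k,l,s,ce=cv2.connectedComponentsWithStats(m.astype(np.uint8))
        if k>1:
            i=1+np.argmax(s[1:,4]); out[n]=(ce[i],s[i,4])
    return out
E
python3 - <<'E'
from h import *
f=np.load("top0.npz");p=f["p"];c=calibration("top")
b=blobs(p,(245,160,415,260)); W={}
for n,(ce,a) in b.items():
    W[n]=ray(c,*ce,0.079); print(n,ce,a,W[n].round(4))
x=cv2.resize(p[100:270,230:430],None,fx=4,fy=3.5*8/7,interpolation=cv2.INTER_CUBIC)[:600]
cv2.imwrite("pics/z.png",np.clip(x[:,:,::-1].astype(int)*1.5,0,255).astype(np.uint8)[80:])
E
```

```text
red [370.80555556 213.94444444] 36 [ 0.5883 -0.0706  0.079 ]
blue [386.25806452 186.77419355] 31 [ 0.6466 -0.102   0.079 ]
yellow [311.12820513 229.87179487] 39 [0.5518 0.0519 0.079 ]
green [283.51851852 214.11111111] 27 [0.5832 0.1099 0.079 ]
```

View pics/z.png

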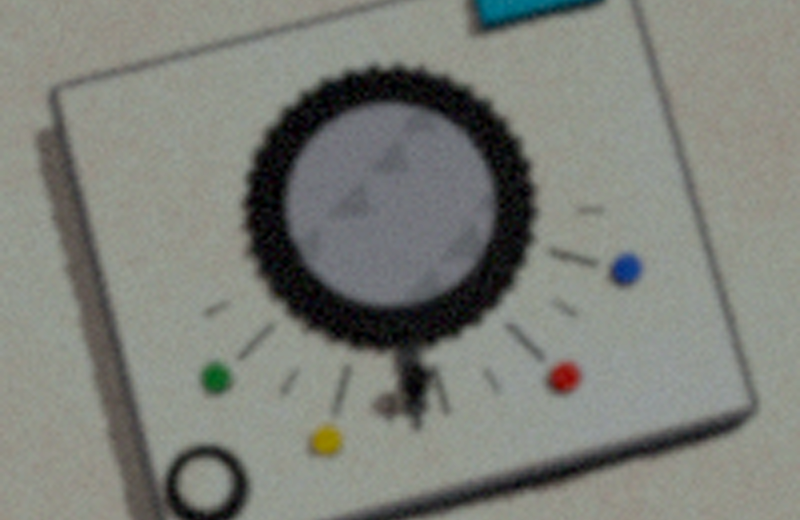

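Run:
```python
from h import *
from scipy.optimize import least_squares
f=np.load("top0.npz");p=f["p"];d=f["d"];c=calibration("top")
b=blobs(p,(245,160,415,260)); W={n:ray(c,*v[0],0.079) for n,v in b.items()}
th=dict(blue=60,red=30,yellow=-30,green=-60)
def m(q,n,r=.128):
    a=q[2]+np.pi+np.radians(th[n]); return q[:2]+r*np.array([np.cos(a),np.sin(a)])
F=lambda q:np.concatenate([m(q,n)-W[n][:2] for n in W])
s=least_squares(F,[.67,0,.2]);q=s.x;print("axis",q[:2],"yaw deg",np.degrees(q[2]),"res mm",(s.fun*1000).round(1))
# button
print("btn", ray(c,281.5,241,.085))
# ring disc
g=cv2.cvtColor(p,cv2.COLOR_RGB2GRAY)
k,l,st,ce=cv2.connectedComponentsWithStats((g[100:270,230:430]<45).astype(np.uint8))
for i in range(1,k):
    if st[i,4]>20: print(st[i],ce[i]+[230,100])
# depth highest around the lever
for v in range(204,228,2): print(v,[round(float(ray(c,u,v,0)[0]*0+ (np.array(c['R']).T@(np.array([(u-c['cx'])/c['fx'],(v-c['cy'])/c['fy'],1])*d[v,u]-np.array(c['t'])))[2])*1000) for u in range(324,344,2)])
# predicted tops for post at different angles
for a in range(-20,30,5):
    A=q[2]+np.pi+np.radians(a);e=np.array([np.cos(A),np.sin(A)])
    print(a,proj(c,[*(q[:2]+.1*e),.127]).round(1),proj(c,[*(q[:2]+.118*e),.08]).round(1),(q[:2]+.1*e).round(4))
```

```text
axis [0.67625563 0.02230385] yaw deg 16.621223433073453 res mm [ 0.  -0.2  0.1 -0.2 -0.1  0.  -0.   0.3]
btn [0.52641858 0.11155061 0.085     ]
[118  18  33  10  92] [362.95652174 122.29347826]
[  61   37   73   87 1968] [326.99644309 174.92987805]
[153  85   6   6  27] [385.59259259 187.44444444]
[138 112   6   6  22] [370.09090909 214.40909091]
[ 44 124 141  41 479] [344.48434238 244.10020877]
[ 41 132  21  20 151] [281.1589404  242.68211921]
204 [81, 81, 83, 81, 80, 83, 81, 79, 78, 75]
206 [77, 79, 78, 80, 82, 81, 69, 73, 71, 69]
208 [68, 68, 70, 79, 79, 78, 71, 68, 69, 70]
210 [70, 70, 71, 80, 79, 77, 72, 70, 73, 69]
212 [67, 68, 70, 83, 124, 128, 129, 68, 69, 68]
214 [71, 70, 71, 77, 125, 127, 127, 69, 72, 72]
216 [71, 66, 66, 74, 126, 127, 127, 67, 68, 70]
218 [65, 68, 70, 71, 111, 112, 104, 67, 69, 68]
220 [67, 72, 68, 65, 80, 83, 80, 67, 73, 70]
222 [72, 71, 71, 72, 78, 76, 1118, 70, 73, 69]
224 [66, 69, 67, 71, 72, 77, 71, 70, 68, 68]
226 [67, 66, 69, 66, 69, 78, 65, 69, 68, 70]
-20 [323.  214.3] [322.2 226.9] [0.5764 0.0282]
-15 [327.5 214.5] [327.2 227.1] [0.5763 0.0195]
-10 [331.9 214.3] [332.2 226.9] [0.5769 0.0108]
-5 [336.3 213.7] [337.1 226.2] [0.5783 0.0022]
0 [340.6 212.8] [342.  225.1] [ 0.5804 -0.0063]
5 [344.8 211.4] [346.8 223.6] [ 0.5833 -0.0145]
10 [348.8 209.8] [351.3 221.7] [ 0.5869 -0.0225]
15 [352.7 207.8] [355.7 219.5] [ 0.5911 -0.0301]
20 [356.4 205.4] [359.9 216.8] [ 0.596  -0.0373]
25 [359.9 202.8] [363.8 213.8] [ 0.6015 -0.0441]
```

```bash
python3 -m jog '[{"tx":35,"ty":-20,"tz":10,"rz":-7,"fingers":1},{"tx":210,"ty":-260,"tz":20,"rz":-49,"fingers":1},{"tx":210,"ty":-260,"tz":20,"rz":-49,"fingers":1},{"tx":210,"ty":-260,"tz":20,"rz":-49,"fingers":1},{"tx":210,"ty":-260,"tz":20,"rz":-49,"fingers":1},{"tx":210,"ty":-260,"tz":20,"rz":-49,"fingers":1},{"tx":210,"ty":-260,"tz":20,"rz":-49,"fingers":1},{"tx":210,"ty":-260,"tz":20,"rz":-49,"fingers":1}]' 15
```

```text
invalid input
```

```bash
python3 -m jog '[{"tz":10,"fingers":1}]' 15; python3 -m jog '[{"tx":0,"ty":0,"tz":10,"rx":0,"ry":0,"rz":0,"fingers":1}]' 15; python3 -c "from rig import state;print(state()['t'],state()['ee_pos'])"
```

```text
t: 0.33
ee_pos: [0.1295, 0.5588, 0.214]
tcp_rot: [-0.0, 0.114, 0.994, -0.002]
ft_force: [-0.3, -0.7, -0.5]
gripper_width: 0.0869
0.3333 [0.1295105  0.55882479 0.21398008]invalid input
```

```bash
python3 -m jog '[{"tz":5,"fingers":1}]' 15 2>&1; echo ---;  python3 -m jog '[{"tx":0,"ty":0,"tz":5,"rx":0,"ry":0,"rz":0,"fingers":1}]' 15 2>&1; echo; python3 -m jog --help 2>&1 | head
```

```text
invalid input
---
t: 0.42
ee_pos: [0.1299, 0.5604, 0.2218]
tcp_rot: [0.0, 0.114, 0.994, 0.0]
ft_force: [-0.7, -0.6, -0.4]
gripper_width: 0.0809

invalid input: not JSON, or not a number
```

Every key is required in each row.

```bash
python3 -m jog '[{"tx":210,"ty":-260,"tz":10,"rx":0,"ry":0,"rz":-49,"fingers":1},{"tx":210,"ty":-260,"tz":10,"rx":0,"ry":0,"rz":-49,"fingers":1},{"tx":210,"ty":-260,"tz":10,"rx":0,"ry":0,"rz":-49,"fingers":1},{"tx":210,"ty":-260,"tz":10,"rx":0,"ry":0,"rz":-49,"fingers":1},{"tx":210,"ty":-260,"tz":10,"rx":0,"ry":0,"rz":-49,"fingers":1},{"tx":210,"ty":-260,"tz":10,"rx":0,"ry":0,"rz":-49,"fingers":1},{"tx":210,"ty":-260,"tz":10,"rx":0,"ry":0,"rz":-49,"fingers":1},{"tx":210,"ty":-260,"tz":10,"rx":0,"ry":0,"rz":-49,"fingers":1}]' 15 2>&1
```

```text
t: 1.08
ee_pos: [0.3404, 0.2995, 0.232]
tcp_rot: [0.0, 0.517, 0.856, 0.001]
ft_force: [0.5, 0.4, -0.6]
gripper_width: 0.027
```

```bash
python3 -m jog '[{"tx":212,"ty":-250,"tz":0,"rx":0,"ry":0,"rz":0,"fingers":1},{"tx":212,"ty":-250,"tz":0,"rx":0,"ry":0,"rz":0,"fingers":1},{"tx":212,"ty":-250,"tz":0,"rx":0,"ry":0,"rz":0,"fingers":1},{"tx":212,"ty":-250,"tz":0,"rx":0,"ry":0,"rz":0,"fingers":1},{"tx":212,"ty":-250,"tz":0,"rx":0,"ry":0,"rz":0,"fingers":1},{"tx":212,"ty":-250,"tz":0,"rx":0,"ry":0,"rz":0,"fingers":1},{"tx":212,"ty":-250,"tz":0,"rx":0,"ry":0,"rz":0,"fingers":1},{"tx":212,"ty":-250,"tz":0,"rx":0,"ry":0,"rz":0,"fingers":1}]' 15 2>&1
python3 - <<'E'
from h import *
for n in("wrist","top"):
    c=calibration(n);p,d=read_camera(n);np.savez(n+"1.npz",p=p,d=d,R=c["R"],t=c["t"]);cv2.imwrite(f"pics/{n}1.png",p[:,:,::-1])
    if n=="wrist":print(c)
print(state()["ee_pos"],tip_extent)
E
```

```text
t: 1.75
ee_pos: [0.553, 0.0485, 0.2318]
tcp_rot: [0.001, 0.516, 0.857, 0.001]
ft_force: [0.3, 0.2, -0.2]
gripper_width: 0.0004
{'fx': 399.8735265666205, 'fy': 399.8735265666205, 'cx': 322.6335570336361, 'cy': 242.65495408444286, 'R': array([[ 0.88389262,  0.46768291,  0.00255503],
       [ 0.45156554, -0.85482842,  0.25565003],
       [ 0.12174726, -0.22481341, -0.96676602]]), 't': array([-0.51250482, -0.24347944,  0.3592984 ])}
[0.55459523 0.04699071 0.23108562] 0.014
```

View pics/wrist1.png

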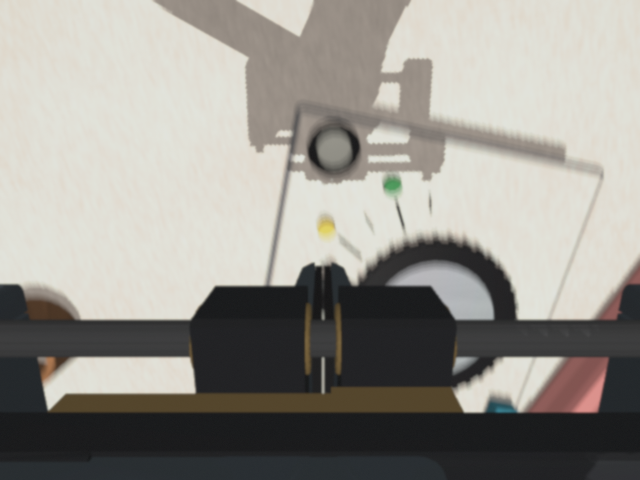

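View pics/top1.png

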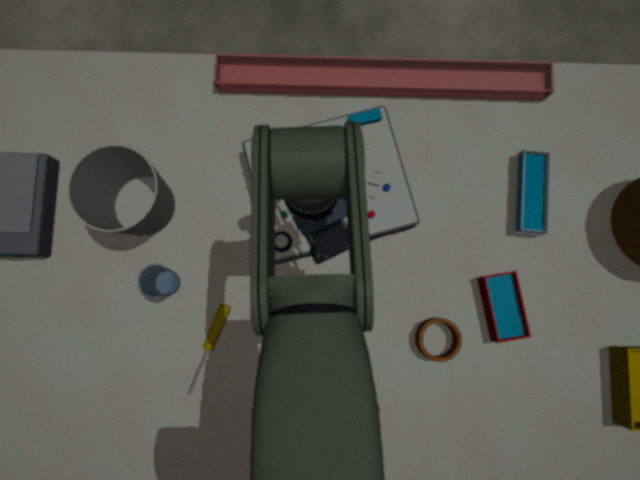

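The wrist view shows the button at (333,149), green at (392,184), yellow at (327,226), but the post is hidden behind the fingers. I'll check those against my fit, along with the scene camera.

Run:
```python
from h import *
f=np.load("wrist1.npz");c=calibration("wrist");c["R"]=f["R"];c["t"]=f["t"]
for n,v in blobs(f["p"],(290,120,450,250)).items(): print(n,v,ray(c,*v[0],.079))
g=cv2.GaussianBlur(cv2.cvtColor(f["p"],cv2.COLOR_RGB2GRAY),(3,3),0)
print("btn",ray(c,334,149,.085))
d=f["d"]; R,t=c["R"],c["t"]
def P(u,v): return R.T@(np.array([(u-c['cx'])/c['fx'],(v-c['cy'])/c['fy'],1])*d[v,u]-t)
for u in range(300,370,5): print(u,P(u,149).round(4))
p,d=read_camera("scene");cv2.imwrite("pics/s1.png",cv2.resize(p[180:360,240:460],None,fx=3.3,fy=3.3,interpolation=cv2.INTER_CUBIC)[:,:,::-1])
```

```text
yellow (array([325.66115702, 226.94214876]), np.int32(121)) [0.55681673 0.04855752 0.079     ]
green (array([392.04081633, 184.63265306]), np.int32(49)) [0.5885491  0.10584862 0.079     ]
btn [0.5322541  0.10874139 0.085     ]
300 [0.5079 0.0954 0.0696]
305 [0.5116 0.0973 0.0703]
310 [0.5154 0.0997 0.0823]
315 [0.5189 0.1015 0.0808]
320 [0.5224 0.1037 0.0912]
325 [0.5258 0.1056 0.0929]
330 [0.5292 0.1074 0.0919]
335 [0.5327 0.1092 0.0917]
340 [0.536  0.111  0.0939]
345 [0.5395 0.1128 0.0927]
350 [0.5438 0.1147 0.0811]
355 [0.5472 0.1166 0.0821]
360 [0.552  0.1187 0.0698]
365 [0.5556 0.1206 0.0704]
```

View pics/s1.png

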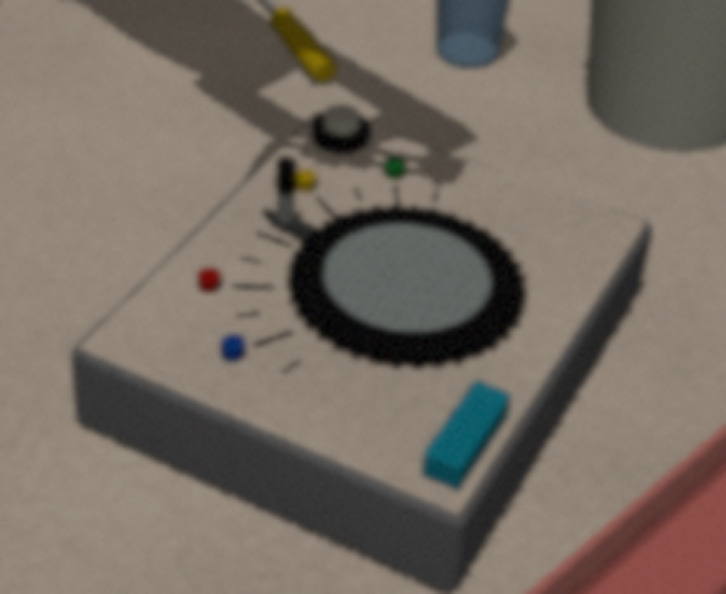

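```bash
cat >> h.py <<'E'
from scipy.optimize import least_squares
TH=dict(blue=60,red=30,yellow=-30,green=-60)
def fit(W):
    def F(q): return np.concatenate([q[:2]+.128*np.array([np.cos(q[2]+np.pi+np.radians(TH[n])),np.sin(q[2]+np.pi+np.radians(TH[n]))])-W[n][:2] for n in W])
    s=least_squares(F,[.67,0,.2]); return s.x,s.fun
E
python3 - <<'E'
from h import *
p,d=read_camera("scene");c=calibration("scene");np.savez("scene2.npz",p=p,d=d)
b=blobs(p,(290,225,365,295));print(b)
W={n:ray(c,*v[0],.078) for n,v in b.items()}
for n in W:print(n,W[n])
q,r=fit(W);print(q[:2],np.degrees(q[2]),(r*1e3).round(1))
print(state()["ee_pos"],proj(c,state()["ee_pos"]+[0,0,-.014]))
cv2.imwrite("pics/s2.png",cv2.resize(p[100:340,200:480],None,fx=2.5,fy=2.5)[:,:,::-1])
E
```

```text
{'red': (array([302.90322581, 264.25806452]), np.int32(31)), 'blue': (array([310.03571429, 284.89285714]), np.int32(28)), 'yellow': (array([331.74285714, 234.22857143]), np.int32(35)), 'green': (array([359.375, 230.25 ]), np.int32(16))}
red [ 0.59486528 -0.07433916  0.078     ]
blue [ 0.65297179 -0.10628604  0.078     ]
yellow [0.55843991 0.04665795 0.078     ]
green [0.59025685 0.10618877 0.078     ]
[0.68293501 0.01796603] 16.55498418782589 [ 0.  -0.6  0.2 -0.2  0.   1.1 -0.3 -0.2]
[0.55156314 0.05040108 0.23103865] [332.9174722  180.23998441]
```

View pics/s2.png

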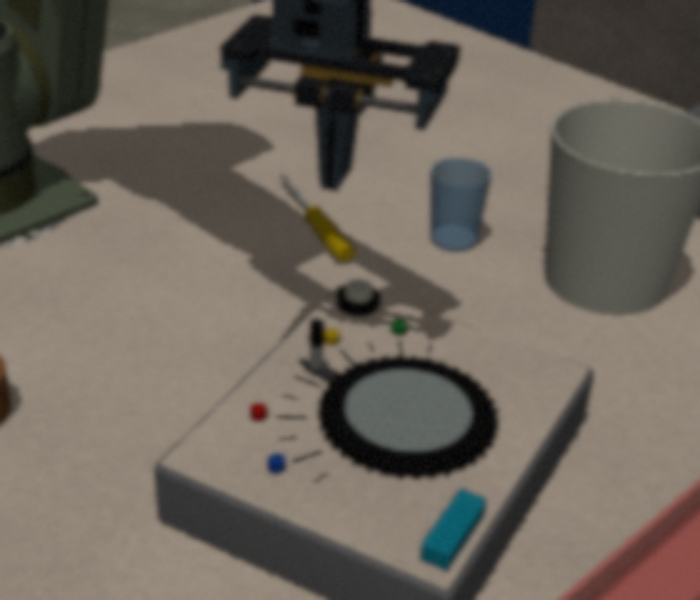

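Run:
```python
from h import *
f=np.load("scene2.npz");p=f["p"];d=f["d"];c=calibration("scene")
R,t=np.array(c["R"]),np.array(c["t"])
P=lambda u,v:R.T@(np.array([(u-c['cx'])/c['fx'],(v-c['cy'])/c['fy'],1])*d[v,u]-t)
for v in range(150,182,3): print(v,P(333,v).round(3),P(337,v).round(3))
# tabletop / box top heights
for u,v in((300,300),(280,320),(340,250),(200,330),(420,300)):print(P(u,v).round(4))
f=np.load("top0.npz");d=f["d"];c=calibration("top");R,t=np.array(c["R"]),np.array(c["t"])
for u,v in((270,170),(390,210),(300,130),(250,300),(420,250)):print("top",P(u,v).round(4))
```

```text
150 [0.557 0.042 0.293] [0.573 0.037 0.301]
153 [0.561 0.038 0.29 ] [0.57  0.041 0.292]
156 [0.562 0.037 0.284] [0.572 0.039 0.287]
159 [0.561 0.038 0.276] [0.569 0.042 0.277]
162 [0.561 0.039 0.269] [0.573 0.039 0.274]
165 [0.564 0.036 0.264] [0.57  0.042 0.264]
168 [0.564 0.036 0.257] [0.569 0.043 0.257]
171 [0.564 0.037 0.249] [0.567 0.046 0.247]
174 [0.563 0.038 0.242] [ 0.266  0.357 -0.001]
177 [ 0.272  0.334 -0.001] [ 0.28   0.343 -0.001]
180 [ 0.284  0.322 -0.002] [ 0.294  0.329 -0.   ]
[ 0.666  -0.1446  0.0703]
[ 0.6272 -0.1666 -0.0014]
[0.6155 0.0166 0.081 ]
[ 0.5398 -0.3041 -0.0018]
[0.7883 0.0966 0.0015]
top [0.6797 0.1429 0.0653]
top [ 0.5995 -0.1115  0.0693]
top [0.7674 0.0819 0.0706]
top [ 0.4057  0.1826 -0.0029]
top [ 0.5251 -0.1883 -0.0033]
```

Run:
```python
from h import *
f=np.load("scene2.npz");p=f["p"];d=f["d"]
cv2.imwrite("pics/s3.png",np.clip(cv2.resize(p[120:200,290:380],None,fx=7,fy=7,interpolation=cv2.INTER_NEAREST)[:,:,::-1].astype(int)*1.5,0,255).astype(np.uint8))
for v in range(160,184,2): print(v,d[v,322:346].round(2).tolist())
```

```text
160 [1.559999942779541, 1.559999942779541, 1.5499999523162842, 1.559999942779541, 1.5700000524520874, 0.9800000190734863, 0.9800000190734863, 0.9800000190734863, 0.9800000190734863, 0.9800000190734863, 0.9700000286102295, 0.9700000286102295, 0.9700000286102295, 0.9700000286102295, 0.9700000286102295, 0.9700000286102295, 0.9700000286102295, 0.9800000190734863, 0.9900000095367432, 1.0, 1.559999942779541, 1.559999942779541, 1.559999942779541, 1.559999942779541]
162 [1.5499999523162842, 1.5499999523162842, 1.5499999523162842, 1.5399999618530273, 1.5499999523162842, 0.9800000190734863, 0.9800000190734863, 0.9800000190734863, 0.9800000190734863, 0.9800000190734863, 0.9800000190734863, 0.9800000190734863, 0.9800000190734863, 0.9700000286102295, 0.9700000286102295, 0.9700000286102295, 0.9800000190734863, 0.9800000190734863, 0.9900000095367432, 1.0099999904632568, 1.5499999523162842, 1.5499999523162842, 1.5499999523162842, 1.559999942779541]
164 [1.5499999523162842, 1.5399999618530273, 1.5399999618530273, 1.5299999713897705, 1.5399999618530273, 0.9800000190734863, 0.9800000190734863, 0.980000
[... 3714 characters left out ...]
469727, 1.4600000381469727, 1.4600000381469727, 1.4600000381469727, 1.4600000381469727, 1.4600000381469727, 1.4600000381469727, 1.4600000381469727, 1.4600000381469727, 1.4600000381469727, 1.4600000381469727, 1.4600000381469727]
182 [1.409999966621399, 1.409999966621399, 1.399999976158142, 1.399999976158142, 1.399999976158142, 1.399999976158142, 1.4500000476837158, 1.440000057220459, 1.4500000476837158, 1.4500000476837158, 1.4500000476837158, 1.4500000476837158, 1.4500000476837158, 1.4500000476837158, 1.440000057220459, 1.440000057220459, 1.4500000476837158, 1.4500000476837158, 1.440000057220459, 1.4500000476837158, 1.4500000476837158, 1.4500000476837158, 1.440000057220459, 1.440000057220459]
```

View pics/s3.png

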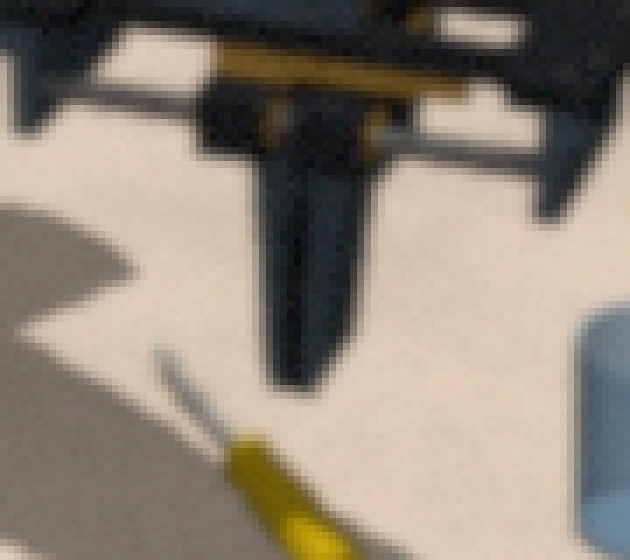

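Run:
```python
from h import *
f=np.load("wrist1.npz");c=calibration("wrist");R,t,d=f["R"],f["t"],f["d"]
P=lambda u,v:R.T@(np.array([(u-c['cx'])/c['fx'],(v-c['cy'])/c['fy'],1])*d[v,u]-t)
s=state();print(s["ee_pos"])
for v in range(256,300,4): print(v,P(312,v).round(4),P(334,v).round(4),P(340,v).round(4))
print(proj(dict(c,R=R,t=t),[.5535,.0485,.2175]),proj(dict(c,R=R,t=t),np.array([.5535,.0485,.2175])-.016*np.array([.463,-.886,0])))
cv2.imwrite("pics/w3.png",np.clip(cv2.resize(f["p"][240:340,260:390],None,fx=6,fy=6,interpolation=cv2.INTER_NEAREST)[:,:,::-1].astype(int)*2,0,255).astype(np.uint8))
```

```text
[0.55156314 0.05040108 0.23103865]
256 [0.5596 0.0177 0.0696] [0.5768 0.0269 0.0701] [0.5814 0.0296 0.0706]
260 [0.5612 0.0146 0.0703] [0.5787 0.0235 0.0694] [0.5833 0.0262 0.0702]
264 [0.5407 0.0626 0.2435] [0.5494 0.067  0.2428] [0.5851 0.0229 0.0701]
268 [0.5409 0.0624 0.2482] [0.5492 0.0669 0.2486] [0.5516 0.0679 0.2476]
272 [0.5409 0.0627 0.2541] [0.5489 0.067  0.2544] [0.5513 0.0679 0.2534]
276 [0.541  0.0628 0.259 ] [0.5486 0.0672 0.26  ] [0.5509 0.0681 0.2593]
280 [0.541  0.0631 0.2644] [0.5487 0.0669 0.2639] [0.5507 0.0681 0.2643]
284 [0.5411 0.0631 0.2688] [0.5485 0.0669 0.2684] [0.5503 0.0682 0.2694]
288 [0.5413 0.0629 0.2722] [0.5487 0.0664 0.2713] [0.5385 0.0847 0.3251]
292 [0.5415 0.0627 0.2756] [0.5482 0.0669 0.2769] [0.5383 0.0848 0.328 ]
296 [0.5412 0.0636 0.2816] [0.5482 0.0667 0.2802] [0.5386 0.0843 0.3288]
[322.57145765 282.75077749] [322.73298092 252.86621406]
```

View pics/w3.png

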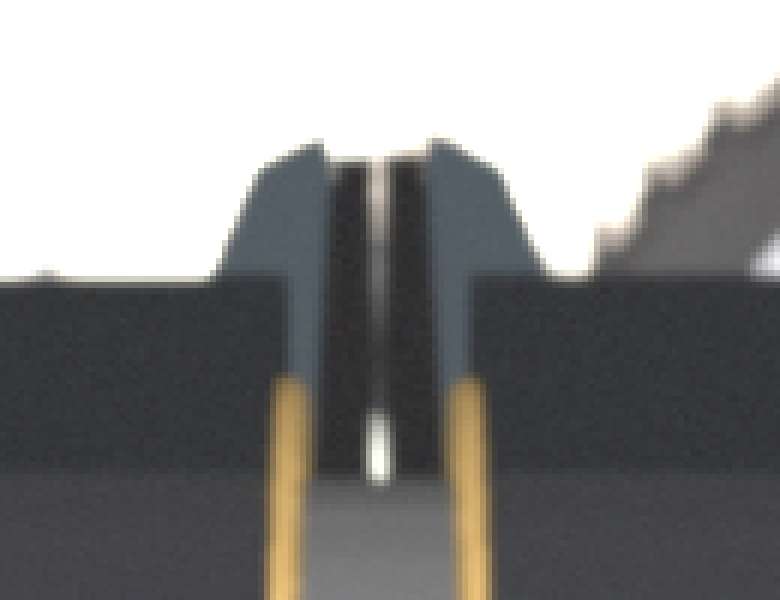

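```bash
cat >> h.py <<'E'
def post(p,c,q,box=None):
    "lever angle (deg) from dark cap blob in scene image"
    g=cv2.cvtColor(p,cv2.COLOR_RGB2GRAY)
    best=None
    for a in np.arange(-40,60,.25):
        A=q[2]+np.pi+np.radians(a); e=np.array([np.cos(A),np.sin(A)]); s=np.array([-e[1],e[0]])
        x=q[:2]+.1*e
        # dark inside cap, bright outside: sample along image horizontal
        val=0
        for z in np.linspace(.106,.124,5):
            u,v=proj(c,[*x,z])
            row=lambda du: float(cv2.getRectSubPix(g,(1,1),(float(u+du),float(v)))[0,0])
            val+=row(-7)+row(7)-np.mean([row(k) for k in(-2,-1,0,1,2)])*2
        if best is None or val>best[0]: best=(val,a)
    return best
E
python3 - <<'E'
from h import *
f=np.load("scene2.npz");p=f["p"];c=calibration("scene")
q=np.array([.6829,.0180,np.radians(16.55)])
print(post(p,c,q))
for a in range(-20,40,5):
    A=q[2]+np.pi+np.radians(a);e=np.array([np.cos(A),np.sin(A)]);x=q[:2]+.1*e
    print(a,proj(c,[*x,.127]).round(1),proj(c,[*x,.103]).round(1),proj(c,[*(q[:2]+.118*e),.08]).round(1))
cv2.imwrite("pics/s4.png",cv2.resize(p[215:305,285:385],None,fx=6.6,fy=6.6,interpolation=cv2.INTER_CUBIC)[:,:,::-1])
E
```

```text
(np.float64(922.6), np.float64(-9.5))
-20 [332.9 225.4] [332.5 234.1] [327.  238.6]
-15 [330.  226.9] [329.7 235.7] [323.7 240.3]
-10 [327.3 228.5] [327.  237.4] [320.6 242.3]
-5 [324.9 230.4] [324.6 239.2] [317.8 244.5]
0 [322.7 232.3] [322.5 241.2] [315.3 246.8]
5 [320.8 234.4] [320.6 243.3] [313.  249.3]
10 [319.2 236.6] [319.  245.6] [311.2 252. ]
15 [317.9 239. ] [317.8 247.9] [309.6 254.7]
20 [317.  241.4] [316.8 250.4] [308.5 257.7]
25 [316.4 243.9] [316.2 252.9] [307.7 260.7]
30 [316.2 246.5] [316.  255.5] [307.4 263.7]
35 [316.3 249.1] [316.1 258.1] [307.5 266.9]
```

View pics/s4.png

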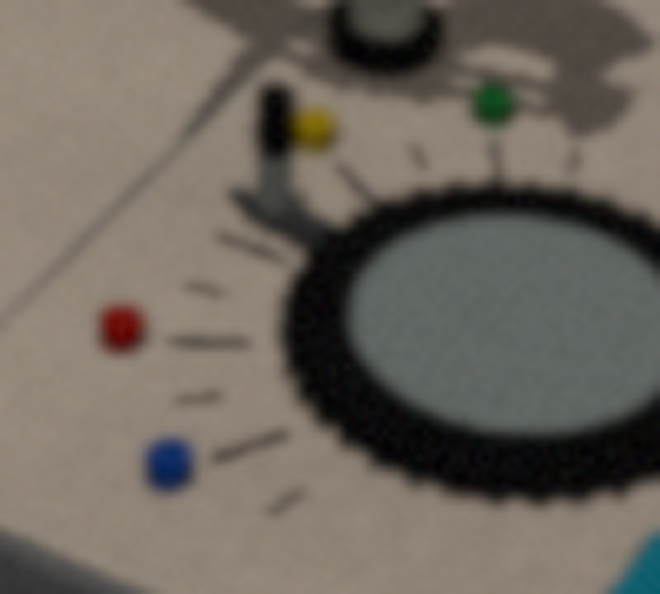

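The post is at about −9.5°, the red peg at +30°. Both cameras put the shut fingertips ~25 mm higher than the TCP and `tip_extent` suggest, so I'll descend in stages and check.

```bash
python3 -m jog '[{"tx":0,"ty":0,"tz":-40,"rx":0,"ry":0,"rz":0,"fingers":1},{"tx":0,"ty":0,"tz":-80,"rx":0,"ry":0,"rz":0,"fingers":1},{"tx":0,"ty":0,"tz":-110,"rx":0,"ry":0,"rz":0,"fingers":1},{"tx":0,"ty":0,"tz":-120,"rx":0,"ry":0,"rz":0,"fingers":1},{"tx":0,"ty":0,"tz":-120,"rx":0,"ry":0,"rz":0,"fingers":1}]' 15 2>&1
python3 - <<'E'
from h import *
c=calibration("wrist");p,d=read_camera("wrist");R,t=np.array(c["R"]),np.array(c["t"])
P=lambda u,v:R.T@(np.array([(u-c['cx'])/c['fx'],(v-c['cy'])/c['fy'],1])*d[v,u]-t)
for v in (260,264,268):print(P(312,v).round(4),P(334,v).round(4))
cv2.imwrite("pics/w4.png",p[:,:,::-1])
p,d=read_camera("scene");c=calibration("scene")
cv2.imwrite("pics/s5.png",cv2.resize(p[165:305,270:410],None,fx=4.2,fy=4.2,interpolation=cv2.INTER_CUBIC)[:,:,::-1])
s=state();print(s["ee_pos"],proj(c,s["ee_pos"]))
E
```

```text
t: 2.37
ee_pos: [0.5488, 0.052, 0.1089]
tcp_rot: [-0.002, 0.515, 0.857, -0.001]
ft_force: [-0.1, 1.7, -0.3]
gripper_width: 0.0006
[0.5416 0.0532 0.0703] [0.5526 0.0592 0.0706]
[0.5366 0.066  0.1206] [0.5452 0.0705 0.1204]
[0.5368 0.066  0.1258] [0.5452 0.0703 0.1254]
[0.55208129 0.05182536 0.11242496] [331.92930486 219.99857587]
```

View pics/s5.png

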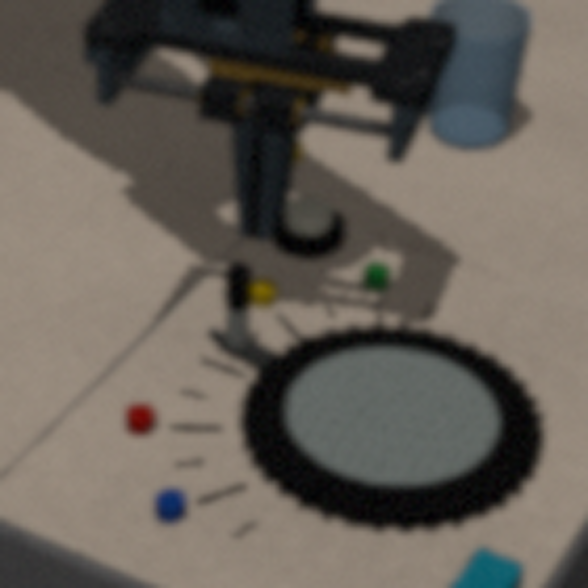

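View pics/w4.png

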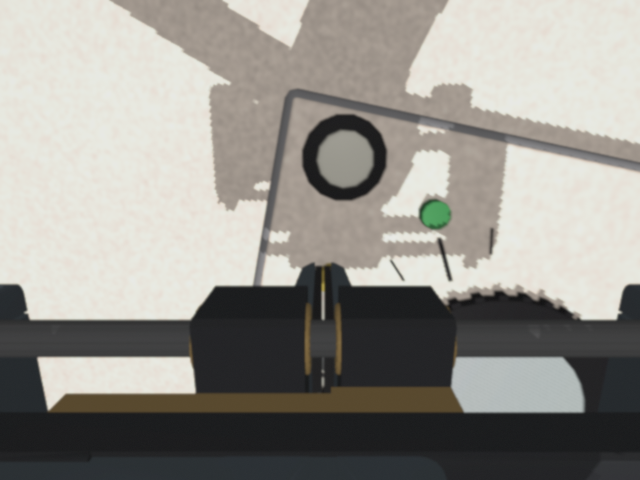

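```bash
python3 -m jog '[{"tx":0,"ty":0,"tz":-12,"rx":0,"ry":0,"rz":0,"fingers":1},{"tx":0,"ty":0,"tz":-20,"rx":0,"ry":0,"rz":0,"fingers":1},{"tx":0,"ty":0,"tz":-20,"rx":0,"ry":0,"rz":0,"fingers":1},{"tx":0,"ty":0,"tz":-20,"rx":0,"ry":0,"rz":0,"fingers":1}]' 15 2>&1
python3 -m jog '[{"tx":7,"ty":-8,"tz":0,"rx":0,"ry":0,"rz":0,"fingers":1},{"tx":14,"ty":-16,"tz":0,"rx":0,"ry":0,"rz":0,"fingers":1},{"tx":18,"ty":-21,"tz":0,"rx":0,"ry":0,"rz":0,"fingers":1},{"tx":20,"ty":-25,"tz":0,"rx":0,"ry":0,"rz":0,"fingers":1},{"tx":21,"ty":-29,"tz":0,"rx":0,"ry":0,"rz":0,"fingers":1},{"tx":22,"ty":-33,"tz":0,"rx":0,"ry":0,"rz":0,"fingers":1},{"tx":23,"ty":-36,"tz":0,"rx":0,"ry":0,"rz":0,"fingers":1},{"tx":23,"ty":-36,"tz":0,"rx":0,"ry":0,"rz":0,"fingers":1}]' 15 2>&1
python3 - <<'E'
from h import *
p,d=read_camera("scene");c=calibration("scene")
cv2.imwrite("pics/s6.png",cv2.resize(p[165:305,270:410],None,fx=4.2,fy=4.2,interpolation=cv2.INTER_CUBIC)[:,:,::-1])
print(state()["ee_pos"],state()["ft_force"])
E
```

```text
t: 2.8
ee_pos: [0.5517, 0.0511, 0.0918]
tcp_rot: [0.001, 0.515, 0.857, 0.0]
ft_force: [-0.7, 0.3, -0.3]
gripper_width: 0.0004
t: 3.47
ee_pos: [0.5741, 0.0142, 0.0907]
tcp_rot: [0.0, 0.516, 0.857, -0.0]
ft_force: [-0.3, -0.1, -0.0]
gripper_width: 0.0006
[0.57432522 0.0144582  0.09065617] [ 0.11722987 -0.15823184 -0.03760941]
```

View pics/s6.png

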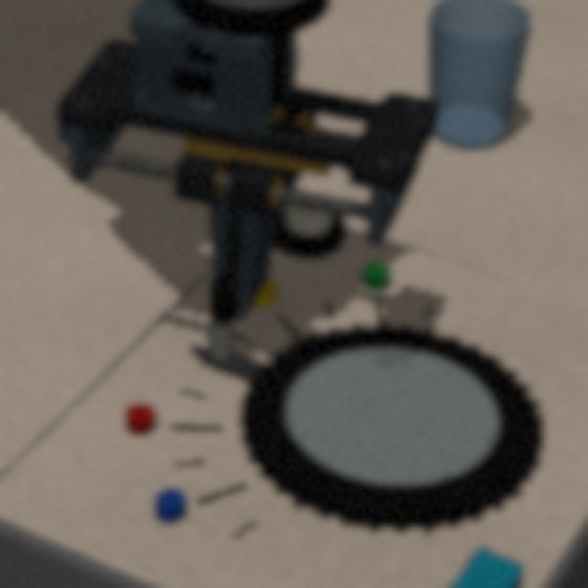

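```bash
python3 -m jog '[{"tx":-2,"ty":-5,"tz":0,"rx":0,"ry":0,"rz":0,"fingers":1},{"tx":-1,"ty":-11,"tz":0,"rx":0,"ry":0,"rz":0,"fingers":1},{"tx":1,"ty":-17,"tz":0,"rx":0,"ry":0,"rz":0,"fingers":1},{"tx":4,"ty":-22,"tz":0,"rx":0,"ry":0,"rz":0,"fingers":1},{"tx":7,"ty":-28,"tz":0,"rx":0,"ry":0,"rz":0,"fingers":1},{"tx":10,"ty":-33,"tz":0,"rx":0,"ry":0,"rz":0,"fingers":1},{"tx":12,"ty":-36,"tz":0,"rx":0,"ry":0,"rz":0,"fingers":1},{"tx":12,"ty":-36,"tz":0,"rx":0,"ry":0,"rz":0,"fingers":1}]' 15 2>&1
python3 - <<'E'
from h import *
p,d=read_camera("scene");c=calibration("scene");np.savez("scene7.npz",p=p,d=d)
cv2.imwrite("pics/s7.png",cv2.resize(p[195:305,270:380],None,fx=5.4,fy=5.4,interpolation=cv2.INTER_CUBIC)[:,:,::-1])
print(state()["ee_pos"],state()["ft_force"])
E
```

```text
t: 4.18
ee_pos: [0.5868, -0.0222, 0.0906]
tcp_rot: [0.0, 0.516, 0.857, -0.0]
ft_force: [-0.7, 0.4, -0.2]
gripper_width: 0.0001
[ 0.58669766 -0.02181655  0.0906374 ] [ 0.20123065 -0.22324545 -0.44609364]
```

View pics/s7.png

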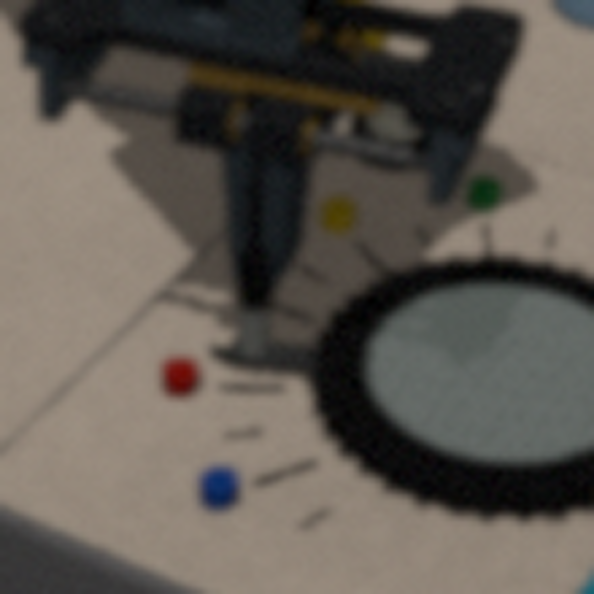

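```bash
python3 -m jog '[{"tx":3,"ty":-3.5,"tz":0,"rx":0,"ry":0,"rz":0,"fingers":1},{"tx":6,"ty":-7,"tz":0,"rx":0,"ry":0,"rz":0,"fingers":1},{"tx":7,"ty":-8,"tz":0,"rx":0,"ry":0,"rz":0,"fingers":1},{"tx":7,"ty":-8,"tz":0,"rx":0,"ry":0,"rz":0,"fingers":1},{"tx":7,"ty":-8,"tz":0,"rx":0,"ry":0,"rz":0,"fingers":1}]' 15 2>&1
python3 - <<'E'
from h import *
c=calibration("scene");P=0
for i in range(4):
    p,d=read_camera("scene");P=P+p.astype(float)/4
P=P.astype(np.uint8);np.savez("scene8.npz",p=P,d=d)
cv2.imwrite("pics/s8.png",cv2.resize(P[225:290,290:355],None,fx=9,fy=9,interpolation=cv2.INTER_CUBIC)[:,:,::-1])
print(state()["ee_pos"],state()["ft_force"])
for a in (20,24,26,28,30,32):
    q=np.array([.6829,.0180,np.radians(16.55)]);A=q[2]+np.pi+np.radians(a);e=np.array([np.cos(A),np.sin(A)])
    f=lambda X:((proj(c,X)-[290,225]+.5)*9-.5).round(0)
    print(a,"tip",f([*(q[:2]+.118*e),.08]),"arm85",f([*(q[:2]+.085*e),.08]),"capbot",f([*(q[:2]+.1*e),.103]),"peg",f([*(q[:2]+.128*e),.08]))
E
```

```text
t: 4.65
ee_pos: [0.5937, -0.0293, 0.0908]
tcp_rot: [0.001, 0.515, 0.857, 0.0]
ft_force: [-0.1, -0.4, -0.3]
gripper_width: 0.0006
[ 0.59344473 -0.02902091  0.0908695 ] [0.42196084 0.42730628 0.49451768]
20 tip [171. 298.] arm85 [306. 316.] capbot [246. 232.] peg [130. 293.]
24 tip [165. 319.] arm85 [302. 331.] capbot [241. 251.] peg [123. 316.]
26 tip [163. 330.] arm85 [301. 339.] capbot [240. 260.] peg [121. 328.]
28 tip [161. 342.] arm85 [300. 347.] capbot [239. 269.] peg [119. 340.]
30 tip [161. 353.] arm85 [300. 355.] capbot [238. 279.] peg [118. 352.]
32 tip [160. 364.] arm85 [300. 364.] capbot [238. 288.] peg [118. 364.]
```

View pics/s8.png

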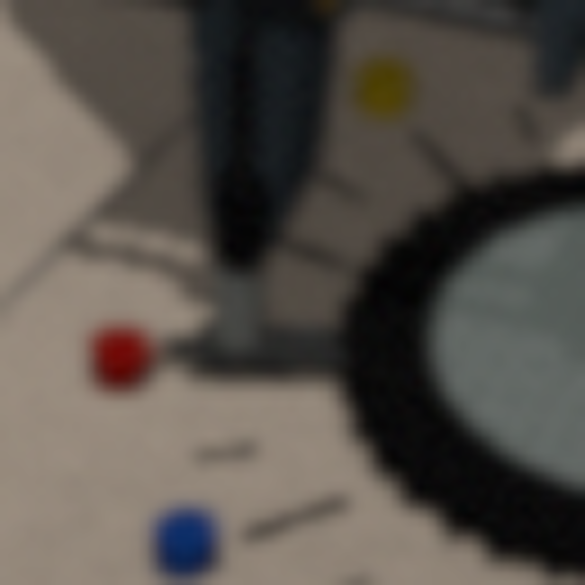

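Retreat and look from above.

```bash
python3 -m jog '[{"tx":-5,"ty":9,"tz":0,"rx":0,"ry":0,"rz":0,"fingers":1},{"tx":-14,"ty":27,"tz":0,"rx":0,"ry":0,"rz":0,"fingers":1},{"tx":-14,"ty":27,"tz":0,"rx":0,"ry":0,"rz":0,"fingers":1},{"tx":-14,"ty":27,"tz":40,"rx":0,"ry":0,"rz":0,"fingers":1},{"tx":-14,"ty":27,"tz":80,"rx":0,"ry":0,"rz":0,"fingers":1},{"tx":-60,"ty":120,"tz":100,"rx":0,"ry":0,"rz":0,"fingers":1},{"tx":-100,"ty":230,"tz":110,"rx":0,"ry":0,"rz":0,"fingers":1},{"tx":-100,"ty":230,"tz":110,"rx":0,"ry":0,"rz":0,"fingers":1}]' 15 2>&1
python3 -m jog '[{"tx":-30,"ty":110,"tz":10,"rx":0,"ry":0,"rz":0,"fingers":1},{"tx":-30,"ty":110,"tz":10,"rx":0,"ry":0,"rz":0,"fingers":1},{"tx":-30,"ty":110,"tz":10,"rx":0,"ry":0,"rz":0,"fingers":1},{"tx":-30,"ty":110,"tz":10,"rx":0,"ry":0,"rz":0,"fingers":1},{"tx":-30,"ty":110,"tz":10,"rx":0,"ry":0,"rz":0,"fingers":1}]' 15 2>&1
python3 - <<'E'
from h import *
for n,(x0,y0,x1,y1) in dict(top=(270,120,415,265),scene=(285,220,385,320)).items():
    P=0
    for i in range(4):
        p,d=read_camera(n);P=P+p.astype(float)/4
    P=P.astype(np.uint8);np.savez(n+"9.npz",p=P,d=d)
    k=580/(x1-x0)
    cv2.imwrite(f"pics/{n}9.png",np.clip(1.4*cv2.resize(P[y0:y1,x0:x1],None,fx=k,fy=k,interpolation=cv2.INTER_CUBIC)[:,:,::-1].astype(float),0,255).astype(np.uint8))
print(state()["ee_pos"])
E
```

```text
t: 5.52
ee_pos: [0.5295, 0.1121, 0.1901]
tcp_rot: [0.001, 0.516, 0.856, 0.001]
ft_force: [0.2, 0.6, -0.5]
gripper_width: 0.0006
t: 5.93
ee_pos: [0.4993, 0.2226, 0.199]
tcp_rot: [0.0, 0.514, 0.858, 0.0]
ft_force: [0.5, -0.6, -0.2]
gripper_width: 0.0002
[0.5001149  0.22030593 0.19873287]
```

View pics/top9.png

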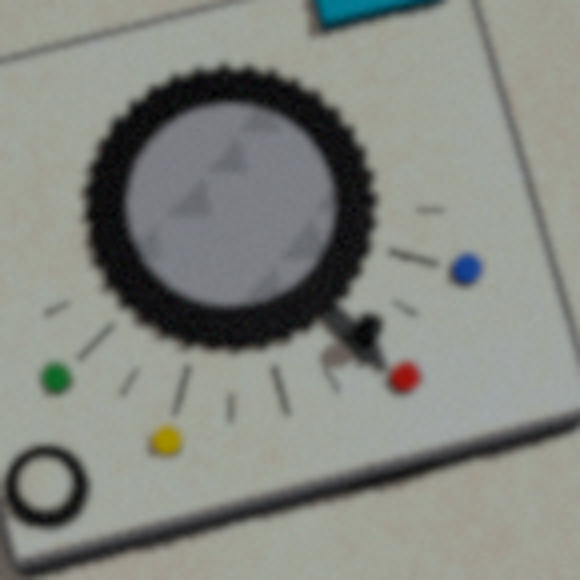

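View pics/scene9.png

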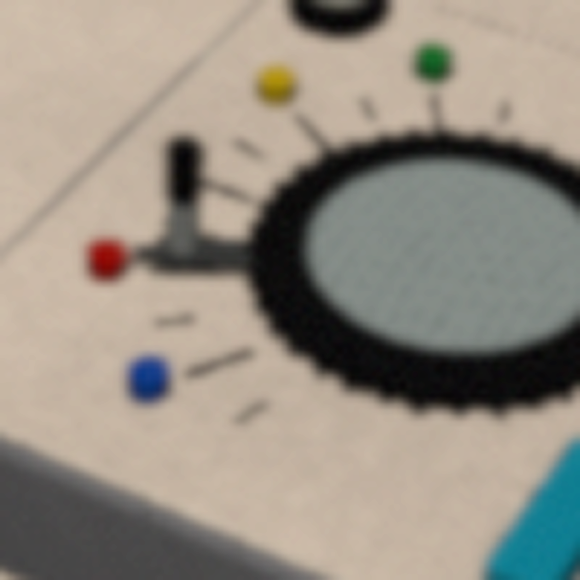

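```bash
cat > ang.py <<'E'
from h import *
def lever(n,P):
    c=calibration(n); box=dict(top=(245,160,415,260),scene=(290,225,365,295))[n]
    b=blobs(P,box); W={k:ray(c,*v[0],.079 if n=="top" else .078) for k,v in b.items()}
    q,r=fit(W); g=cv2.cvtColor(P,cv2.COLOR_RGB2GRAY).astype(np.float32)
    S=8; o=np.array([250,150]); G=cv2.resize(g[150:300,250:420],None,fx=S,fy=S,interpolation=cv2.INTER_CUBIC)
    px=lambda X:((proj(c,X)-o+.5)*S-.5)
    res=[]
    for a in np.arange(15,45,.25):
        A=q[2]+np.pi+np.radians(a);e=np.array([np.cos(A),np.sin(A)]);s=np.array([-e[1],e[0]])
        m=np.zeros(G.shape,np.uint8)
        poly=[[*(q[:2]+r_*e+w*s),.08] for r_,w in((.08,.006),(.106,.006),(.118,.0015),(.118,-.0015),(.106,-.006),(.08,-.006))]
        cv2.fillPoly(m,[np.round([px(X) for X in poly]).astype(np.int32)],1)
        cap=np.array([px([*(q[:2]+.1*e+.0065*np.array([np.cos(t),np.sin(t)])),z]) for z in(.08,.127) for t in np.linspace(0,6.28,24)])
        cv2.fillConvexPoly(m,cv2.convexHull(np.round(cap).astype(np.int32)),1)
        ringm=np.zeros(G.shape,np.uint8)
        rr=np.array([px([*(q[:2]+.078*np.array([np.cos(t),np.sin(t)])),.082]) for t in np.linspace(0,6.28,90)])
        cv2.fillConvexPoly(ringm,np.round(rr).astype(np.int32),1)
        pegm=np.zeros(G.shape,np.uint8)
        out=cv2.dilate(m,np.ones((31,31)))-m
        ok=(ringm==0)
        pr=px([*W["red"][:2],.079]); cv2.circle(pegm,tuple(int(x) for x in pr),int(5*S),1,-1); ok&=pegm==0
        res.append((G[(out>0)&ok].mean()-G[(m>0)&ok].mean(),a))
    res=np.array(res);i=res[:,0].argmax()
    k=np.polyfit(res[max(0,i-8):i+9,1],res[max(0,i-8):i+9,0],2)
    return res[i],-k[1]/2/k[0],q,np.degrees(q[2]),(r*1e3).round(1)
E
python3 - <<'E'
from ang import *
for n in("top","scene"): print(n,lever(n,np.load(n+"9.npz")["p"]))
P=np.load("scene2.npz")["p"]
E
```

```text
top (array([54.33794022, 27.5       ]), np.float64(27.529598622687114), array([0.67644642, 0.02221787, 0.28869749]), np.float64(16.541147870678017), array([-0. , -0.3,  0.2, -0.2, -0.2,  0.1,  0.1,  0.3]))
scene (array([46.45805359, 29.25      ]), np.float64(29.27517832477801), array([0.68327552, 0.01773041, 0.28647228]), np.float64(16.413652717956683), array([-0.2, -0.7,  0.5, -0.5, -0.4,  0.5,  0.1,  0.8]))
```

Top says 27.5°, scene 29.3° (target 30 ± 2.2). A close wrist view will settle it.

```bash
python3 -m jog '[{"tx":130,"ty":-330,"tz":20,"rx":0,"ry":0,"rz":0,"fingers":1},{"tx":130,"ty":-330,"tz":20,"rx":0,"ry":0,"rz":0,"fingers":1},{"tx":130,"ty":-330,"tz":20,"rx":0,"ry":0,"rz":0,"fingers":1},{"tx":130,"ty":-330,"tz":20,"rx":0,"ry":0,"rz":0,"fingers":1},{"tx":130,"ty":-330,"tz":20,"rx":0,"ry":0,"rz":0,"fingers":1},{"tx":130,"ty":-330,"tz":20,"rx":0,"ry":0,"rz":0,"fingers":1},{"tx":130,"ty":-330,"tz":20,"rx":0,"ry":0,"rz":0,"fingers":1},{"tx":130,"ty":-330,"tz":20,"rx":0,"ry":0,"rz":0,"fingers":1}]' 15 2>&1
python3 -m jog '[{"tx":0,"ty":-30,"tz":0,"rx":0,"ry":0,"rz":0,"fingers":1},{"tx":0,"ty":-30,"tz":0,"rx":0,"ry":0,"rz":0,"fingers":1},{"tx":0,"ty":-30,"tz":0,"rx":0,"ry":0,"rz":0,"fingers":1},{"tx":0,"ty":-30,"tz":0,"rx":0,"ry":0,"rz":0,"fingers":1},{"tx":0,"ty":-30,"tz":0,"rx":0,"ry":0,"rz":0,"fingers":1}]' 15 2>&1
python3 - <<'E'
from h import *
c=calibration("wrist");p,d=read_camera("wrist");np.savez("wrist10.npz",p=p,d=d,R=c["R"],t=c["t"])
cv2.imwrite("pics/w10.png",p[:,:,::-1])
E
```

```text
t: 7.0
ee_pos: [0.6221, -0.0911, 0.2177]
tcp_rot: [0.0, 0.516, 0.857, 0.0]
ft_force: [0.1, 0.8, -0.3]
gripper_width: -0.0001
t: 7.42
ee_pos: [0.6215, -0.1174, 0.2176]
tcp_rot: [-0.0, 0.515, 0.857, 0.0]
ft_force: [-0.4, -0.1, -0.1]
gripper_width: 0.0003
```

View pics/w10.png

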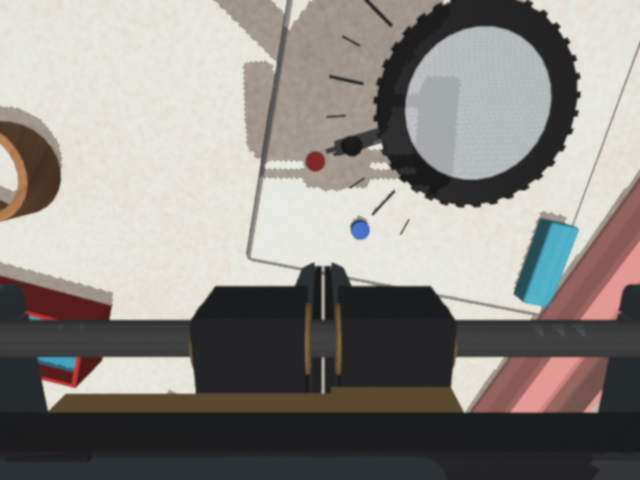

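Run:
```python
from h import *
f=np.load("wrist10.npz");c=calibration("wrist");c["R"]=f["R"];c["t"]=f["t"];p=f["p"]
# rectify plane z=.080, x in [.58,.78] up, y [.12,-.12] right ; 0.33mm/px
k=.00033; x1,y1=.77,.11; H=600;Wd=700
vv,uu=np.mgrid[0:H,0:Wd]; X=x1-vv*k; Y=y1-uu*k; Z=np.full_like(X,.08)
Q=np.einsum('ij,jhw->ihw',c["R"],np.stack([X,Y,Z]))+c["t"][:,None,None]
mu=(c["cx"]+c["fx"]*Q[0]/Q[2]).astype(np.float32);mv=(c["cy"]+c["fy"]*Q[1]/Q[2]).astype(np.float32)
r=cv2.remap(p,mu,mv,cv2.INTER_CUBIC); np.save("rect.npy",r)
cv2.imwrite("pics/rect.png",r[:,:,::-1])
```

```text
(no output)
```

View pics/rect.png

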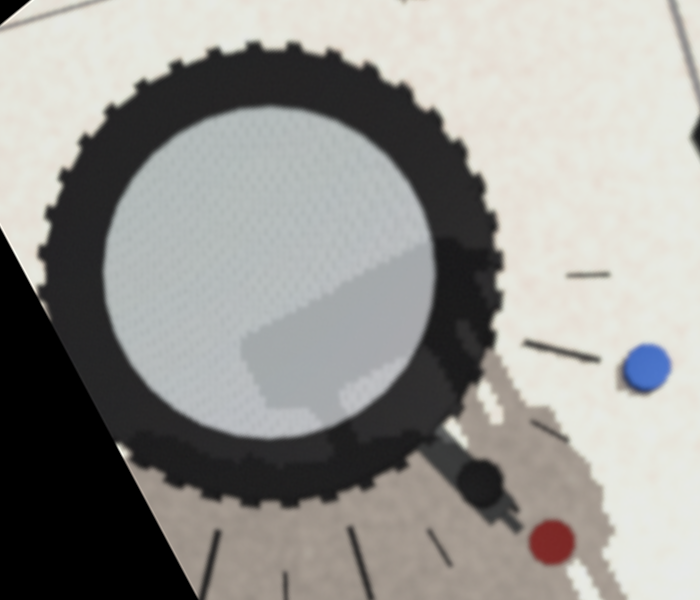

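```bash
cat > pol.py <<'E'
from h import *
def analyse(r,k=.00033):
    g=cv2.cvtColor(r,cv2.COLOR_RGB2GRAY)
    hs=cv2.cvtColor(r,cv2.COLOR_RGB2HSV)
    def pk(lo,hi):
        h=hs[...,0];m=((h>=lo)|(h<=hi)) if lo>hi else (h>=lo)&(h<=hi)
        m=(m&(hs[...,1]>120)).astype(np.uint8);_,l,s,ce=cv2.connectedComponentsWithStats(m)
        i=1+s[1:,4].argmax();return ce[i],s[i,4]
    red,blue=pk(172,6),pk(105,125)
    # axis: from two pegs 30 deg apart at radius .128
    print("red",red,"blue",blue,"dist mm",np.hypot(*(red[0]-blue[0]))*k*1e3,"expect",2*128*np.sin(np.radians(15)))
    m=red[0]/2+blue[0]/2; d=blue[0]-red[0]; L=.128*np.cos(np.radians(15))/k
    nrm=np.array([d[1],-d[0]])/np.hypot(*d)
    ax=[m+s*L*nrm for s in(1,-1)]; ax=min(ax,key=lambda a:a[0]); print("axis from pegs",ax)
    m=((g>120)&(hs[...,1]<40)).astype(np.uint8)
    e=[x for x in cv2.findContours((cv2.medianBlur(g,7)<75).astype(np.uint8),cv2.RETR_CCOMP,cv2.CHAIN_APPROX_NONE)[0] if len(x)>400]
    for x in e: print("contour",len(x),cv2.minEnclosingCircle(x))
    ang=lambda v:np.degrees(np.arctan2(v[1],v[0]))
    print("red ang",ang(red[0]-ax),"blue",ang(blue[0]-ax))
    for rr in (.080,.083,.086,.089,.108,.110,.112,.114,.116):
        th=np.radians(np.arange(36,58,.1)); u=ax[0]+rr/k*np.cos(th);v=ax[1]+rr/k*np.sin(th)
        l=cv2.remap(g,u.astype(np.float32)[None],v.astype(np.float32)[None],cv2.INTER_LINEAR)[0].astype(float)
        i=np.where(l<100)[0]
        print(rr, np.degrees(th[i[[0,-1]]]).round(1) if len(i) else None, np.degrees(th[i]).mean().round(2) if len(i) else None)
E
python3 - <<'E'
from pol import *
analyse(np.load("rect.npy"))
E
```

```text
red (array([551.60881735, 541.94891533]), np.int32(1429)) blue (array([646.11556446, 367.62925852]), np.int32(1497)) dist mm 65.43565331720835 expect 66.25767554624531
axis from pegs [269.49095672 276.22170959]
contour 2399 ((231.4425811767578, 364.73968505859375), 329.3077697753906)
contour 950 ((268.62347412109375, 272.13226318359375), 168.67257690429688)
red ang 43.286312403132335 blue 13.64202536336249
0.08 [42.  49.3] 45.65
0.083 [41.8 49.2] 45.5
0.086 [41.9 49. ] 45.45
0.089 [41.7 49. ] 45.35
0.108 [42.4 57.9] 45.94
0.11 [42.7 57.9] 45.31
0.112 [43.  57.9] 45.04
0.114 [44.6 46.2] 45.4
0.116 [44.7 46.2] 45.45
```

The lever is about 2.2° short of red, so it needs about 4 mm more at the post. Returning behind the post.

```bash
python3 -m jog '[{"tx":-14,"ty":39,"tz":0,"rx":0,"ry":0,"rz":0,"fingers":1},{"tx":-28,"ty":77,"tz":0,"rx":0,"ry":0,"rz":0,"fingers":1},{"tx":-42,"ty":115,"tz":0,"rx":0,"ry":0,"rz":0,"fingers":1},{"tx":-42,"ty":115,"tz":0,"rx":0,"ry":0,"rz":0,"fingers":1},{"tx":-42,"ty":115,"tz":-40,"rx":0,"ry":0,"rz":0,"fingers":1},{"tx":-42,"ty":115,"tz":-80,"rx":0,"ry":0,"rz":0,"fingers":1},{"tx":-42,"ty":115,"tz":-90,"rx":0,"ry":0,"rz":0,"fingers":1},{"tx":-42,"ty":115,"tz":-90,"rx":0,"ry":0,"rz":0,"fingers":1}]' 15 2>&1
python3 -m jog '[{"tx":0,"ty":0,"tz":0,"rx":0,"ry":0,"rz":0,"fingers":1},{"tx":0,"ty":0,"tz":0,"rx":0,"ry":0,"rz":0,"fingers":1}]' 15; python3 -c "
from h import *
for i in range(4): read_camera('wrist'); print(state()['ee_pos'])"
```

```text
t: 8.13
ee_pos: [0.5774, -0.0027, 0.1248]
tcp_rot: [-0.003, 0.515, 0.857, -0.002]
ft_force: [0.0, -0.5, 0.9]
gripper_width: 0.0002
t: 8.3
ee_pos: [0.5816, -0.0034, 0.1299]
tcp_rot: [0.002, 0.515, 0.857, 0.001]
ft_force: [-0.5, -0.0, 0.7]
gripper_width: 0.0005
[ 0.58164499 -0.00352475  0.13002885]
[ 0.58142208 -0.00359022  0.1298799 ]
[ 0.58114802 -0.00361744  0.12959376]
[ 0.58081301 -0.00357764  0.12921938]
```

```bash
python3 -m jog '[{"tx":0,"ty":0,"tz":-15,"rx":0,"ry":0,"rz":0,"fingers":1},{"tx":0,"ty":0,"tz":-30,"rx":0,"ry":0,"rz":0,"fingers":1},{"tx":0,"ty":0,"tz":-37,"rx":0,"ry":0,"rz":0,"fingers":1},{"tx":0,"ty":0,"tz":-37,"rx":0,"ry":0,"rz":0,"fingers":1},{"tx":0,"ty":0,"tz":-37,"rx":0,"ry":0,"rz":0,"fingers":1},{"tx":3,"ty":-6,"tz":-37,"rx":0,"ry":0,"rz":0,"fingers":1},{"tx":6,"ty":-12,"tz":-37,"rx":0,"ry":0,"rz":0,"fingers":1},{"tx":6,"ty":-12,"tz":-37,"rx":0,"ry":0,"rz":0,"fingers":1}]' 15 2>&1
python3 -m jog '[{"tx":0,"ty":0,"tz":0,"rx":0,"ry":0,"rz":0,"fingers":1},{"tx":0,"ty":0,"tz":0,"rx":0,"ry":0,"rz":0,"fingers":1},{"tx":0,"ty":0,"tz":0,"rx":0,"ry":0,"rz":0,"fingers":1},{"tx":0,"ty":0,"tz":0,"rx":0,"ry":0,"rz":0,"fingers":1}]' 15; python3 -c "
from h import *
for i in range(4): read_camera('wrist'); print(state()['ee_pos'])"
```

```text
t: 9.17
ee_pos: [0.5873, -0.0167, 0.0915]
tcp_rot: [0.001, 0.516, 0.857, 0.0]
ft_force: [0.2, -0.0, 0.0]
gripper_width: 0.0007
t: 9.5
ee_pos: [0.5857, -0.0153, 0.0906]
tcp_rot: [-0.0, 0.515, 0.857, 0.0]
ft_force: [0.4, 0.2, -0.4]
gripper_width: 0.0003
[ 0.58572835 -0.0153109   0.09060877]
[ 0.58573675 -0.01531713  0.09059009]
[ 0.58574377 -0.0153191   0.09060315]
[ 0.58572232 -0.01528612  0.09055414]
```

```bash
python3 -m jog '[{"tx":4,"ty":-6,"tz":0,"rx":0,"ry":0,"rz":0,"fingers":1},{"tx":7,"ty":-11,"tz":0,"rx":0,"ry":0,"rz":0,"fingers":1},{"tx":8.5,"ty":-13.5,"tz":0,"rx":0,"ry":0,"rz":0,"fingers":1},{"tx":9.5,"ty":-15,"tz":0,"rx":0,"ry":0,"rz":0,"fingers":1},{"tx":10.2,"ty":-16,"tz":0,"rx":0,"ry":0,"rz":0,"fingers":1},{"tx":10.7,"ty":-16.5,"tz":0,"rx":0,"ry":0,"rz":0,"fingers":1},{"tx":10.7,"ty":-16.5,"tz":0,"rx":0,"ry":0,"rz":0,"fingers":1},{"tx":10.7,"ty":-16.5,"tz":0,"rx":0,"ry":0,"rz":0,"fingers":1}]' 15 2>&1
python3 -m jog '[{"tx":-4,"ty":8,"tz":0,"rx":0,"ry":0,"rz":0,"fingers":1},{"tx":-14,"ty":27,"tz":0,"rx":0,"ry":0,"rz":0,"fingers":1},{"tx":-14,"ty":27,"tz":5,"rx":0,"ry":0,"rz":0,"fingers":1},{"tx":-14,"ty":27,"tz":45,"rx":0,"ry":0,"rz":0,"fingers":1},{"tx":-14,"ty":27,"tz":85,"rx":0,"ry":0,"rz":0,"fingers":1},{"tx":-14,"ty":27,"tz":125,"rx":0,"ry":0,"rz":0,"fingers":1},{"tx":-14,"ty":27,"tz":125,"rx":0,"ry":0,"rz":0,"fingers":1},{"tx":-14,"ty":27,"tz":125,"rx":0,"ry":0,"rz":0,"fingers":1}]' 15 2>&1
python3 -m jog '[{"tx":15,"ty":-39,"tz":0,"rx":0,"ry":0,"rz":0,"fingers":1},{"tx":28,"ty":-77,"tz":0,"rx":0,"ry":0,"rz":0,"fingers":1},{"tx":42,"ty":-115,"tz":0,"rx":0,"ry":0,"rz":0,"fingers":1},{"tx":42,"ty":-115,"tz":0,"rx":0,"ry":0,"rz":0,"fingers":1},{"tx":42,"ty":-115,"tz":0,"rx":0,"ry":0,"rz":0,"fingers":1},{"tx":42,"ty":-115,"tz":0,"rx":0,"ry":0,"rz":0,"fingers":1},{"tx":42,"ty":-115,"tz":0,"rx":0,"ry":0,"rz":0,"fingers":1},{"tx":42,"ty":-115,"tz":0,"rx":0,"ry":0,"rz":0,"fingers":1}]' 15 2>&1
cat > rect.py <<'E'
from pol import *
c=calibration("wrist");p,d=read_camera("wrist")
k=.00033; x1,y1=.77,.11; H=600;Wd=700
vv,uu=np.mgrid[0:H,0:Wd]; X=x1-vv*k; Y=y1-uu*k; Z=np.full_like(X,.08)
Q=np.einsum('ij,jhw->ihw',c["R"],np.stack([X,Y,Z]))+c["t"][:,None,None]
mu=(c["cx"]+c["fx"]*Q[0]/Q[2]).astype(np.float32);mv=(c["cy"]+c["fy"]*Q[1]/Q[2]).astype(np.float32)
r=cv2.remap(p,mu,mv,cv2.INTER_CUBIC)
cv2.imwrite("pics/rect2.png",r[:,:,::-1]); analyse(r)
E
python3 rect.py
```

```text
t: 10.37
ee_pos: [0.5967, -0.0318, 0.0906]
tcp_rot: [0.0, 0.515, 0.857, 0.0]
ft_force: [0.7, 1.8, 1.1]
gripper_width: 0.0005
t: 11.03
ee_pos: [0.5837, -0.0052, 0.2186]
tcp_rot: [0.003, 0.515, 0.857, 0.001]
ft_force: [-0.5, 0.9, -0.7]
gripper_width: 0.0004
t: 11.7
ee_pos: [0.6239, -0.1186, 0.2153]
tcp_rot: [-0.0, 0.515, 0.857, -0.0]
ft_force: [0.5, -0.2, 0.2]
gripper_width: 0.0006
red (array([551.56359803, 541.75895994]), np.int32(1423)) blue (array([645.85714286, 367.48130841]), np.int32(1498)) dist mm 65.38995791760159 expect 66.25767554624531
axis from pegs [269.18839016 276.33109169]
contour 2344 ((233.95632934570312, 366.2837829589844), 329.98858642578125)
contour 950 ((269.4284973144531, 272.3230285644531), 168.7593536376953)
red ang 43.22801026215354 blue 13.603514176934235
0.08 [39.8 47.2] 43.5
0.083 [39.8 47.1] 43.45
0.086 [39.8 47. ] 43.4
0.089 [39.6 46.9] 43.25
0.108 [40.4 57.9] 44.25
0.11 [41.7 57.9] 44.87
0.112 [42.7 57.9] 45.05
0.114 [42.7 44.2] 43.45
0.116 [42.7 44.2] 43.45
```

View pics/rect2.png

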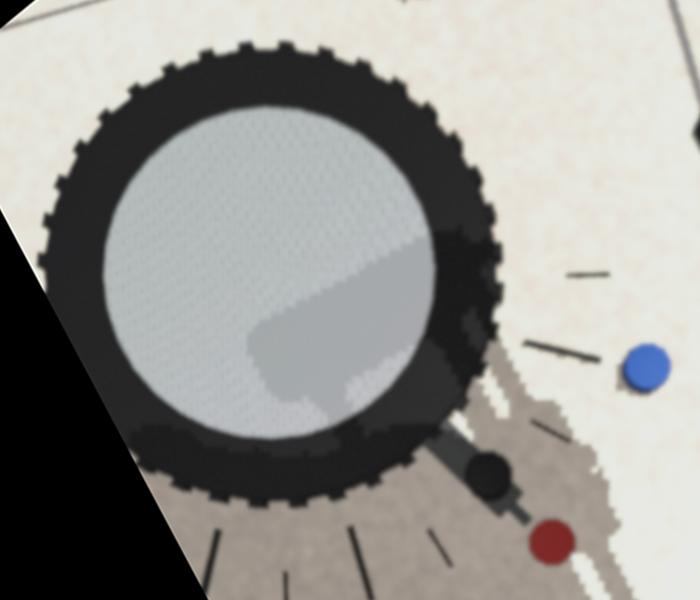

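The lever is now within 0.2° (~0.5 mm at the peg). Next, go over the button.

```bash
python3 -m jog '[{"tx":-15,"ty":37,"tz":0,"rx":0,"ry":0,"rz":0,"fingers":1},{"tx":-30,"ty":75,"tz":0,"rx":0,"ry":0,"rz":0,"fingers":1},{"tx":-45,"ty":112,"tz":0,"rx":0,"ry":0,"rz":0,"fingers":1},{"tx":-60,"ty":150,"tz":0,"rx":0,"ry":0,"rz":0,"fingers":1},{"tx":-75,"ty":187,"tz":0,"rx":0,"ry":0,"rz":0,"fingers":1},{"tx":-92,"ty":226,"tz":0,"rx":0,"ry":0,"rz":0,"fingers":1},{"tx":-92,"ty":226,"tz":0,"rx":0,"ry":0,"rz":0,"fingers":1},{"tx":-92,"ty":226,"tz":0,"rx":0,"ry":0,"rz":0,"fingers":1}]' 15 2>&1
python3 -m jog '[{"tx":0,"ty":0,"tz":-40,"rx":0,"ry":0,"rz":0,"fingers":1},{"tx":0,"ty":0,"tz":-80,"rx":0,"ry":0,"rz":0,"fingers":1},{"tx":0,"ty":0,"tz":-105,"rx":0,"ry":0,"rz":0,"fingers":1},{"tx":0,"ty":0,"tz":-105,"rx":0,"ry":0,"rz":0,"fingers":1},{"tx":0,"ty":0,"tz":-105,"rx":0,"ry":0,"rz":0,"fingers":1},{"tx":0,"ty":0,"tz":-105,"rx":0,"ry":0,"rz":0,"fingers":1}]' 15 2>&1
python3 - <<'E'
from h import *
f=np.load("wrist1.npz");c=calibration("wrist");c["R"]=f["R"];c["t"]=f["t"]
print("btn wrist",ray(c,333.5,149,.092))
c=calibration("wrist");p,d=read_camera("wrist");R,t=np.array(c["R"]),np.array(c["t"])
P=lambda u,v:R.T@(np.array([(u-c['cx'])/c['fx'],(v-c['cy'])/c['fy'],1])*d[v,u]-t)
for v in (264,268):print(P(312,v).round(4),P(334,v).round(4))
cv2.imwrite("pics/w11.png",p[:,:,::-1])
c=calibration("scene");p,_=read_camera("scene");cv2.imwrite("pics/s11.png",cv2.resize(p[175:275,290:390],None,fx=5.8,fy=5.8,interpolation=cv2.INTER_CUBIC)[:,:,::-1])
f=np.load("scene2.npz")["p"];cv2.imwrite("pics/s11b.png",cv2.resize(f[175:275,290:390],None,fx=5.8,fy=5.8,interpolation=cv2.INTER_CUBIC)[:,:,::-1])
print(state()["ee_pos"])
E
```

```text
t: 12.42
ee_pos: [0.5313, 0.1085, 0.2161]
tcp_rot: [0.0, 0.513, 0.858, 0.0]
ft_force: [0.1, -0.8, -0.4]
gripper_width: 0.0002
t: 12.92
ee_pos: [0.5343, 0.1057, 0.1123]
tcp_rot: [0.001, 0.516, 0.857, 0.001]
ft_force: [1.0, -0.5, 0.0]
gripper_width: 0.0006
btn wrist [0.5316304  0.10863684 0.092     ]
[0.522  0.1196 0.1232] [0.5303 0.1245 0.1248]
[0.5221 0.1195 0.1285] [0.5302 0.1244 0.1302]
[0.5344047  0.10599433 0.11284457]
```

View pics/s11.png

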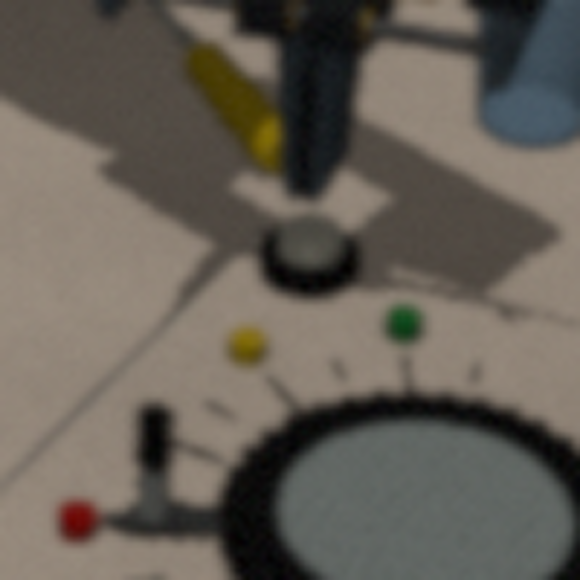

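View pics/s11b.png

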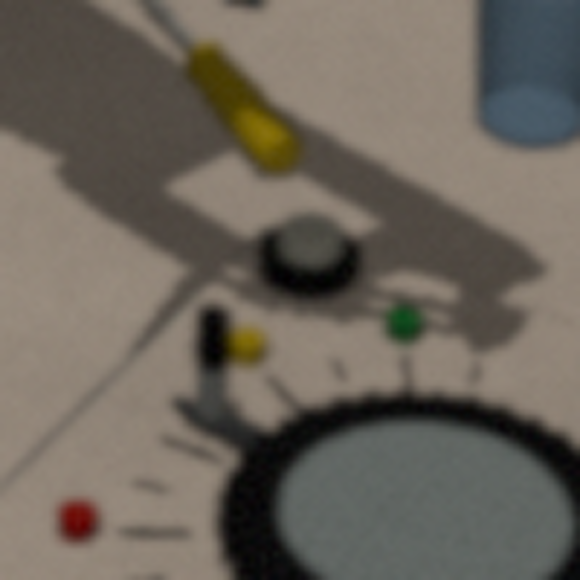

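View pics/w11.png

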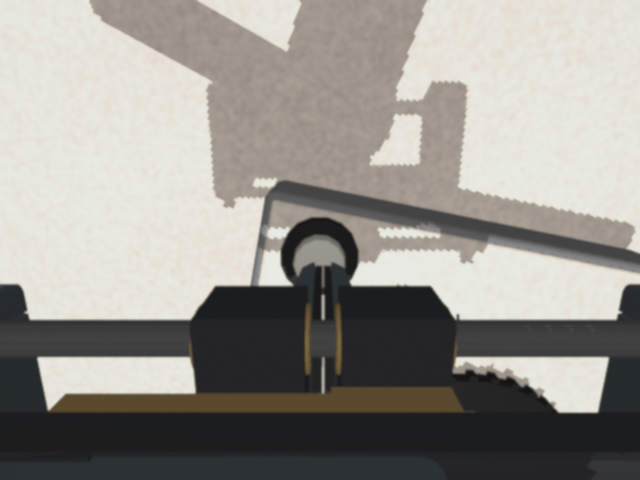

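The lever still points at red, and the tip is centred over the button about 30 mm above it. Descending with force checks.

```bash
python3 -m jog '[{"tx":-1,"ty":1,"tz":-10,"rx":0,"ry":0,"rz":0,"fingers":1},{"tx":-1,"ty":1,"tz":-20,"rx":0,"ry":0,"rz":0,"fingers":1},{"tx":-1,"ty":1,"tz":-25,"rx":0,"ry":0,"rz":0,"fingers":1},{"tx":-1,"ty":1,"tz":-25,"rx":0,"ry":0,"rz":0,"fingers":1},{"tx":-1,"ty":1,"tz":-25,"rx":0,"ry":0,"rz":0,"fingers":1},{"tx":-1,"ty":1,"tz":-25,"rx":0,"ry":0,"rz":0,"fingers":1}]' 15 2>&1
python3 -m jog '[{"tx":0,"ty":0,"tz":-2,"rx":0,"ry":0,"rz":0,"fingers":1},{"tx":0,"ty":0,"tz":-4,"rx":0,"ry":0,"rz":0,"fingers":1},{"tx":0,"ty":0,"tz":-5,"rx":0,"ry":0,"rz":0,"fingers":1},{"tx":0,"ty":0,"tz":-5,"rx":0,"ry":0,"rz":0,"fingers":1},{"tx":0,"ty":0,"tz":-5,"rx":0,"ry":0,"rz":0,"fingers":1}]' 15 2>&1
```

```text
t: 13.52
ee_pos: [0.5316, 0.1071, 0.0856]
tcp_rot: [0.0, 0.515, 0.857, 0.0]
ft_force: [0.4, -0.3, 0.3]
gripper_width: 0.0005
t: 13.93
ee_pos: [0.532, 0.1072, 0.081]
tcp_rot: [0.0, 0.515, 0.857, 0.0]
ft_force: [0.8, 0.6, 3.4]
gripper_width: 0.0005
```

```bash
python3 -m jog '[{"tx":0,"ty":0,"tz":-2,"rx":0,"ry":0,"rz":0,"fingers":1},{"tx":0,"ty":0,"tz":-3,"rx":0,"ry":0,"rz":0,"fingers":1},{"tx":0,"ty":0,"tz":-3,"rx":0,"ry":0,"rz":0,"fingers":1}]' 15 2>&1
python3 -m jog '[{"tx":0,"ty":0,"tz":-1.5,"rx":0,"ry":0,"rz":0,"fingers":1},{"tx":0,"ty":0,"tz":-3,"rx":0,"ry":0,"rz":0,"fingers":1},{"tx":0,"ty":0,"tz":-3,"rx":0,"ry":0,"rz":0,"fingers":1},{"tx":0,"ty":0,"tz":-3,"rx":0,"ry":0,"rz":0,"fingers":1}]' 15 2>&1
```

```text
t: 14.18
ee_pos: [0.532, 0.1072, 0.0781]
tcp_rot: [0.001, 0.515, 0.857, 0.001]
ft_force: [0.2, 0.1, 4.4]
gripper_width: 0.0003
t: 14.52
ee_pos: [0.5321, 0.1072, 0.0778]
tcp_rot: [0.001, 0.515, 0.857, 0.001]
ft_force: [-5.0, -1.2, 22.3]
gripper_width: 0.0006
```

Spring force rose 3.4 → 4.4 N, then a hard stop at 22 N: the button is fully down. Release.

```bash
python3 -m jog '[{"tx":0,"ty":0,"tz":3,"rx":0,"ry":0,"rz":0,"fingers":1},{"tx":0,"ty":0,"tz":15,"rx":0,"ry":0,"rz":0,"fingers":1},{"tx":0,"ty":0,"tz":50,"rx":0,"ry":0,"rz":0,"fingers":1},{"tx":0,"ty":0,"tz":90,"rx":0,"ry":0,"rz":0,"fingers":1},{"tx":0,"ty":0,"tz":130,"rx":0,"ry":0,"rz":0,"fingers":1},{"tx":0,"ty":0,"tz":140,"rx":0,"ry":0,"rz":0,"fingers":1},{"tx":0,"ty":0,"tz":140,"rx":0,"ry":0,"rz":0,"fingers":1},{"tx":0,"ty":0,"tz":140,"rx":0,"ry":0,"rz":0,"fingers":1}]' 15 2>&1
python3 -m jog '[{"tx":30,"ty":-75,"tz":0,"rx":0,"ry":0,"rz":0,"fingers":1},{"tx":30,"ty":-75,"tz":0,"rx":0,"ry":0,"rz":0,"fingers":1},{"tx":92,"ty":-225,"tz":0,"rx":0,"ry":0,"rz":0,"fingers":1},{"tx":92,"ty":-225,"tz":0,"rx":0,"ry":0,"rz":0,"fingers":1},{"tx":92,"ty":-225,"tz":0,"rx":0,"ry":0,"rz":0,"fingers":1},{"tx":92,"ty":-225,"tz":0,"rx":0,"ry":0,"rz":0,"fingers":1},{"tx":92,"ty":-225,"tz":0,"rx":0,"ry":0,"rz":0,"fingers":1},{"tx":92,"ty":-225,"tz":0,"rx":0,"ry":0,"rz":0,"fingers":1}]' 15 2>&1
python3 -m jog '[{"tx":0,"ty":0,"tz":0,"rx":0,"ry":0,"rz":0,"fingers":1},{"tx":0,"ty":0,"tz":0,"rx":0,"ry":0,"rz":0,"fingers":1},{"tx":0,"ty":0,"tz":0,"rx":0,"ry":0,"rz":0,"fingers":1}]' 15 2>&1
python3 rect.py
python3 - <<'E'
from h import *
p,_=read_camera("scene");cv2.imwrite("pics/s12.png",p[:,:,::-1])
E
```

```text
t: 15.18
ee_pos: [0.5309, 0.1069, 0.2137]
tcp_rot: [-0.0, 0.515, 0.857, -0.0]
ft_force: [-0.6, -0.9, -0.6]
gripper_width: 0.0006
t: 15.85
ee_pos: [0.6223, -0.1194, 0.2106]
tcp_rot: [-0.003, 0.517, 0.856, -0.001]
ft_force: [-0.7, 0.9, 0.7]
gripper_width: -0.0
t: 16.1
ee_pos: [0.6228, -0.1164, 0.214]
tcp_rot: [-0.001, 0.515, 0.857, -0.0]
ft_force: [-0.0, 0.8, 0.6]
gripper_width: 0.0005
red (array([551.4112344 , 541.88418863]), np.int32(1442)) blue (array([645.92466667, 367.52      ]), np.int32(1500)) dist mm 65.44962400179804 expect 66.25767554624531
axis from pegs [269.28289952 276.16020475]
contour 2385 ((233.6588134765625, 366.08172607421875), 329.9203186035156)
contour 949 ((269.1246643066406, 272.3609619140625), 168.72555541992188)
red ang 43.28490398408128 blue 13.63456651714377
0.08 [40.  47.3] 43.65
0.083 [39.9 47.2] 43.55
0.086 [39.6 47.1] 43.35
0.089 [39.7 47. ] 43.35
0.108 [40.4 57.9] 44.08
0.11 [42.1 57.9] 44.84
0.112 [42.7 57.9] 44.3
0.114 [42.7 44.3] 43.5
0.116 [42.7 44.3] 43.5
```

View pics/s12.png

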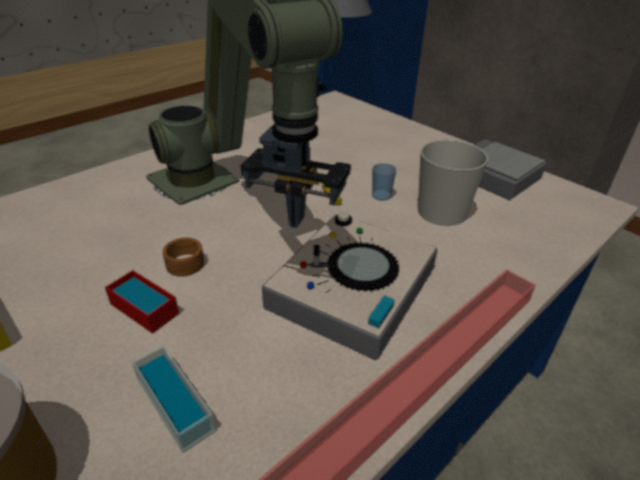

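The scene view shows the lever at the red peg (303,264), the button up at (343,219), the loose things where they were, and the arm clear.

```bash
python3 -c "
from rig import *
print(close_job())"
```

```text
the job is handed in; nothing more can be done
None
```

The lever is set to the red peg, the lamp button has been pressed and released, and the job is handed in at about 16 s of the 43 s allowed.

- **Lever:** I pushed the post round its arc with the closed fingers, without gripping it. The first push stopped about 2° short, so I gave it a second small push. The last wrist-camera check, after the button press, put the lever within about 0.2° of the red peg's direction, roughly 0.5 mm at the peg. I never saw more than about 2 N on the wrist at the end of a push; force between readings was not checked.
- **Button:** The force rose from 3.4 N to 4.4 N and then hit a hard stop at 22 N, so the button was fully down before I let it up. In the last scene picture it appears up again; I judged this by eye.
- **Everything else:** In that picture the arm is clear of everything and the loose things look where they started. I compared them by eye and did not measure them.

**Disagreements:**
- The top camera placed the light box about 7–8 mm from where the scene and wrist cameras did, so I used the latter two for positions.
- After the first push, the scene camera read the lever at 29.3°, but the top and wrist cameras read about 27.5–28°. I went with the wrist camera.
- The closed fingertips showed about 25 mm higher than the stated tip distance implies. I worked from what the cameras showed, and the button contact height agreed with it.

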